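Load the dry-block heater

ROBOT

A 6-joint arm with a two-finger parallel gripper is mounted at the origin on the work surface. World frame = base frame: x ahead of the robot, y to its left, z up, the work surface at z = 0. Lengths are in m, angles in rad, forces in N, time in s.
With the tool pointing down it reaches from about 0.325 to 0.775 m from the base axis. Payload 9.3 kg.
Tool frame: the origin (TCP) lies between the finger pads; the fingertips stand 8 mm ahead of it and the grasp point (between the pads) lies 11 mm behind it; z points along the fingers, y is the direction in which the jaws open and shut (so a half turn about z gives the same grasp; the last joint's range is limited). The gripper opens to 85 mm and grips with 20 to 120 N. Pads are 22 mm wide; open, the fingers measure 114 mm over their backs; the gripper's body (76 mm by 85 mm) begins 54 mm behind the grasp point. The pads swing forward as they close: fully open they stand 13 mm farther back than shut.
Start: joints at [-1.48, 0.259, 0.021, 1.334, 0, 1.418], TCP at [0.133, -0.534, 0.239] pointing down, gripper open.
Joint ranges: [-3.04, 3.04], [-0.91, 1.82], [-1.04, 1.36], [-1.92, 1.95], [-1.52, 1.45], [-3.14, 3.14]. Speed limits (rad/s): [2.22, 2.22, 2.79, 3.14, 3.14, 3.14].

INTERFACE

Orientations are given as [roll, pitch, yaw] about the fixed x, y, z axes, in that order (R = Rz(yaw) Ry(pitch) Rx(roll)).
In Python, from plant import read_state, imaging, job gives the robot as it stands.
- The arm moves only by the tool send_rows, never from a script. Its argument "steps" is one flat list of numbers, 4 for each row, row after row: the shift along the tool's x, y, z in cm, then the turn about the tool's z in degrees. A call has 1 to 8 rows; each row is the pose to reach, as a shift and turn from the pose commanded when the call began, along the tool's axes at that moment; what a row does not reach only later rows make up. A row lasts 1/12 s, in which the tool goes at most 41.7 mm and 7.16 degrees, less where a joint would pass 70% of its speed; a pose out of reach is approached as far as the arm can. A call with a gripper value outside its range is refused whole. "claw" is the opening, from 0 (shut) to 1 (fully open), set as the call begins (left out, the last holds). The fingers move at their own pace and stop on an object; the grip force is fixed at half the most. Time passes only in rows, so rows that repeat a pose let the fingers close. It gives the time, the measured TCP pose, the force and the opening at its end, in the units of the state.
- read_state(): the state, without advancing time (a new reading comes with each control period).
- imaging.camera(name): name is "scene" or "top"; returns a dict with "image" (384x512x3 uint8, red, green, blue), "intrinsics" (3x3 intrinsics, pixels), "rvec" (rotation vector, rad) and "tvec" (3), from world to camera coordinates, as OpenCV has them. Camera axes: x right, y down, z forward; pixel columns grow to the right and rows downward; lengths in m; the calibration is good to about 2 mm. A picture is of the moment at which its call begins. There is no depth.
- job.close_job(): hands the job in, once; it reports no verdict.
Trained networks look in the newest picture that a camera, given by its name, has taken for a name from the list of things; names that differ only in an ending like _2 or _b are one class to them, and where a whole thing is asked for, a point or a joint stands for the part that bears it (a point fixed in the world has none). Each returns a list of dicts, best first, with "score" (0 to 1); they miss things now and then, are a little off and sometimes report something else, mostly with a low value. They report only what shows in the picture. A call takes as long as a camera call. They do not tell look-alikes from the thing itself.
- imaging.recognise(camera, target): "bbox" ([centre column, centre row, width, height] in pixels, round what is visible of it).
The state is a dict: "time_s": time; "joint_positions": joint angles; "qvel": joint speeds; "joint_torque": joint torques, N m; "eef_pos": TCP position; "ee_rot": TCP orientation; "force": force on the tool from outside, world axes, zero at the start; "moment": the same for the moment, N m; "gripper_width": finger opening in m.
Only numpy, scipy, OpenCV 4.12 (cv2) and the standard library are available. Lean on these libraries where they do the work, as an engineer would, in place of code of your own. Each camera call takes 0.05 s, during which the arm holds its last target.

TASK

Load the block heater. First seat the L-shaped aluminium block flat on the floor of the square well, its bevelled corner in the well's bevelled (orange) corner, and let go; then take the square block out of the white draining cradle, stand it upright on the green pad and let go of it, so that you can pick it up again from above and lower it fully home, fin up, into the square gap that the L-shaped block leaves in the well. Do not drop either block, and leave the round block, the white tub and the glass tank where they are.

Things in the scene. Friction and masses are not known exactly. Their poses are not given: they have to be found in the camera images.
- well (a point): Centre of the FLOOR of the square well in the grey block heater, 25 mm above the bench; z up, axes along the well's sides. The well is 84 x 84 mm and 30 mm deep, with a 4 mm 45-degree lead-in round the rim. Its -x,-y corner is cut off by an orange 45-degree bevel whose face crosses the well along x + y = -65 mm.
- heater: The grey block heater, fixed; origin on the bench under the well's centre, axes as the well's. The housing reaches 68 mm from there to -x, +y and -y, its rim 55 mm above the bench; to +x it goes on to 118 mm as a control end, 48 mm high, with a small knob (60 mm high, only for looks).
- lblock_c (a point): L-shaped aluminium block, about 450 g, upright on the bench: the centre of its 80 x 80 mm outline, half-way up its 45 mm high body. z up. Both arms are 40 mm wide; the empty 40 x 40 mm notch is the +x,+y quarter; the -x,-y corner has an 18 x 18 mm 45-degree bevel. Seated, its axes are parallel to the well's, this point 22.5 mm above the well's floor centre (2 mm play each way).
- lblock_fin (a point): Centre of the blue lifting fin on the L-shaped block, over its centre of mass: 6 mm to -x and 6 mm to -y of the block's centre point and 38.5 mm above it. The fin is 10 mm thick along the block's (1,1) diagonal, 30 mm long along (1,-1) and 32 mm high, from the body's top up.
- sqblock_c (a point): Square aluminium block, about 170 g: centre of its body, 37.5 x 37.5 x 55 mm. Its z axis points from underside to top (fin). It starts in the cradle, its top leaning 45 degrees towards the cradle's +x, its y parallel to the cradle's y, its +y and -y faces free to grip. Seated, it stands at about x = y = +21 mm in the well's frame, this point 27.5 mm above the well's floor; any quarter turn fits.
- sqblock_fin (a point): Centre of the blue lifting fin on the square block, 43.5 mm from the body's centre along the block's z. The fin is 10 mm thick along the block's x, 28 mm long along its y and 32 mm high, from the body's top up. (The body's underside has a 3.5 mm 45-degree chamfer all round.)
- cradle: White V-shaped draining cradle, fixed to the bench; origin on the bench under the V's lowest line, which runs along its y, 12 mm above the bench. Two 45-degree plates 6 mm thick rise from that line, 40 mm long to -x and 56 mm long to +x. It is only 24 mm wide in y (narrower than the block), 110 mm long in x, and no higher than 52 mm.
- pad_top (a point): Centre of the top of the green pad, 90 x 90 mm, fixed to the bench, its top 3 mm above the bench; z up.
- roundblock_c (a point): Bystander: round aluminium block 60 mm across and 45 mm high with a blue fin 32 mm high on top; this point is at the centre of the body, 22.5 mm above the bench. Leave alone.
- tub_c (a point): Bystander: white closed tub 80 mm across, 110 mm high; this point is half-way up. Leave alone.
- tank_c (a point): Bystander: clear glass tank with a knobbed lid, 76 x 136 mm and 156 mm high; this point is 65 mm above the bench. Leave alone.
Things that resemble listed ones, but are neither listed nor needed, are in the scene too. What is shaped like the part that bears lblock_c but yellow is not meant.

How it is judged:
By the outcome, as a careful person would: the job done as asked, in the order asked, and still so for the second after the job is handed in, with the robot touching nothing.
It also fails if it takes over 72 s, if anything falls off the work surface, if the arm or the gripper's body presses on something with over 40 N, if the wrist force passes 120 N, or if a joint passes its speed limit or range.

## Working session

There is one attempt and no reset: what is moved stays moved. The work goes in short steps, Python scripts to look and compute and a tool call to move; the robot and the scene stay as the last step left them, time stands still between calls to the robot, and variables do not carry over. Pictures are saved under pics/ and viewed, and the job is handed in when it is done.

Besides the shell and the picture viewer there is one more tool, called after "Emit:" as name(argument=value, ...) on one line, values as JSON. send_rows: Moves the arm, as the interface text tells. Its arguments: {"type":"object","properties":{"steps":{"type":"array"},"claw":{"type":"number"}},"required":["steps"]}

```bash
ls; mkdir -p pics; python3 - <<'E'
from plant import read_state, imaging
import cv2
for n in ("scene","top"):
    d=imaging.camera(n); cv2.imwrite(f"pics/{n}0.png",cv2.resize(d["image"][:,:,::-1],(768,576),interpolation=cv2.INTER_CUBIC))
    import numpy as np
    print(n,d["intrinsics"].tolist(),d["rvec"],d["tvec"])
    for t in ["well","heater","lblock_c","lblock_fin","sqblock_c","sqblock_fin","cradle","pad_top","roundblock_c","tub_c","tank_c"]:
        print(t,[(np.round(r["bbox"],1).tolist(),round(r["score"],2)) for r in imaging.recognise(n,t)][:4])
s=read_state();print(s)
E
```

```text
pics
scene [[445.9501259833567, 0.0, 256.5808544483377], [0.0, 445.9501259833567, 197.20365971923601], [0.0, 0.0, 1.0]] [ 2.26765271  0.70051405 -0.2783153 ] [-0.50119193 -0.19019912  1.49530337]
well [([264.8, 200.9, 80.1, 66.5], 0.8)]
heater [([263.7, 200.4, 80.6, 69.9], 0.9)]
lblock_c [([282.1, 135.3, 24.9, 24.7], 0.88), ([326.3, 137.5, 28.6, 28.8], 0.61)]
lblock_fin [([280.7, 134.4, 28.4, 27.4], 0.79), ([325.8, 136.8, 21.3, 27.7], 0.65)]
sqblock_c [([124.5, 270.5, 22.8, 17.8], 0.88)]
sqblock_fin [([121.8, 271.7, 24.4, 23.0], 0.67), ([199.8, 241.8, 45.5, 33.3], 0.34)]
cradle [([132.3, 287.8, 17.3, 21.3], 0.79)]
pad_top [([196.5, 241.9, 44.2, 32.7], 0.58), ([164.8, 322.2, 48.6, 92.2], 0.51)]
roundblock_c [([274.0, 256.8, 23.8, 30.6], 0.72)]
tub_c [([338.2, 164.0, 29.5, 41.4], 0.88)]
tank_c [([163.1, 323.6, 46.6, 91.5], 0.93)]
top [[453.9999666727983, 0.0, 255.23064471371046], [0.0, 453.9999666727983, 191.8319972836315], [0.0, 0.0, 1.0]] [ 2.13038605 -2.15962527  0.20875658] [-0.02389501  0.58296933  1.2494917 ]
well [([223.8, 191.9, 53.7, 71.6], 0.73)]
heater [([224.5, 190.4, 50.8,
[... 532 characters left out ...]
.81)]
{'time_s': 1.2, 'joint_positions': array([-1.47959144e+00,  2.58627818e-01,  2.15121877e-02,  1.33368847e+00,
       -1.05702789e-05,  1.41818351e+00]), 'qvel': array([-1.08339017e-03, -4.04094716e-04,  7.50662014e-04,  3.28717344e-05,
       -1.21443755e-04, -1.27218465e-03]), 'joint_torque': array([ 3.93191061e-03, -5.55397904e+01,  3.44739354e+01,  1.01694030e-03,
       -5.63144897e-05, -2.27937200e-06]), 'eef_pos': array([ 0.13276155, -0.53374601,  0.2392684 ]), 'ee_rot': array([-3.14158337e+00,  9.26634764e-06,  2.43817705e-01]), 'force': array([-0.34252481,  0.36406201,  0.42929065]), 'moment': array([-0.04085333,  0.04971396, -0.00782791]), 'gripper_width': 0.08509793218640384}
```

View images.

View pics/scene0.png

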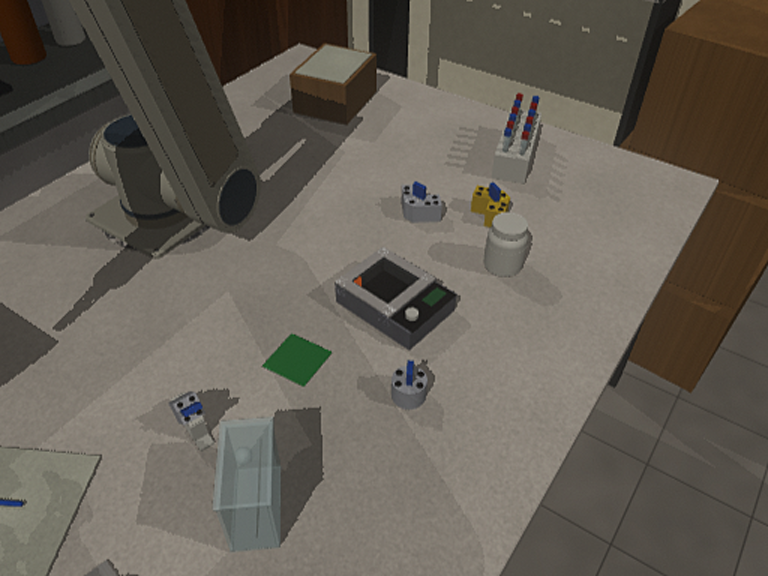

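View pics/top0.png

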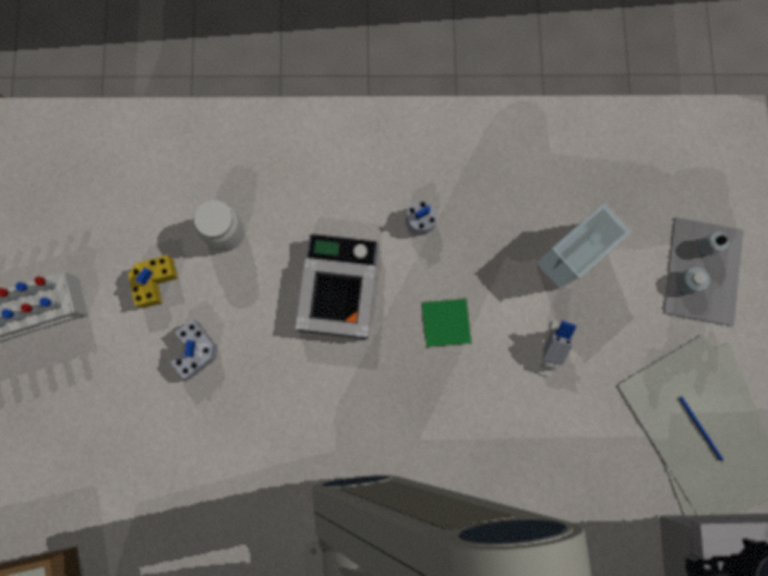

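```bash
cat > h.py <<'E'
import numpy as np, cv2
from plant import read_state, imaging, job
def grab(n,tag):
    d=imaging.camera(n); np.savez(f"{tag}_{n}.npz",**d); return d
def load(n,tag): return dict(np.load(f"{tag}_{n}.npz"))
def proj(d,P):
    return cv2.projectPoints(np.asarray(P,float).reshape(-1,3),d["rvec"],d["tvec"],d["intrinsics"],None)[0].reshape(-1,2)
def ray(d,uv,z):
    R=cv2.Rodrigues(d["rvec"])[0];C=-R.T@d["tvec"].reshape(3)
    v=R.T@np.linalg.inv(d["intrinsics"])@np.array([uv[0],uv[1],1.])
    return C+v*(z-C[2])/v[2]
def crop(d,c,half,fn,lines=(),k=None,grid=True):
    k=k or int(580//(2*half)); x0,y0=int(c[0]-half),int(c[1]-half)
    M=np.float64([[k,0,-k*x0+ (k-1)/2],[0,k,-k*y0+(k-1)/2]])
    im=cv2.warpAffine(np.ascontiguousarray(d["image"][:,:,::-1]),M,(2*half*k,2*half*k),flags=cv2.INTER_CUBIC)
    for a,b,col in lines:
        p=[tuple(int(round(v)) for v in (M[:,:2]@q+M[:,2])) for q in proj(d,[a,b])]
        cv2.line(im,p[0],p[1],col,1,cv2.LINE_AA)
    if grid:
        for i in range(0,2*half,5):
            q=int(i*k+(k-1)/2)
            cv2.putText(im,str(x0+i),(q-8,10),0,.33,(0,255,255),1); cv2.line(im,(q,12),(q,17),(0,255,255),1)
            cv2.putText(im,str(y0+i),(0,q+4),0,.33,(0,255,255),1); cv2.line(im,(24,q),(29,q),(0,255,255),1)
    cv2.imwrite(fn,im)
E
python3 - <<'E'
from h import *
S=grab("scene","a");T=grab("top","a")
def pair(cs,ct,h1,h2,fn):
    crop(S,cs,h1,"/tmp/1.png",k=380//(2*h1));crop(T,ct,h2,"/tmp/2.png",k=380//(2*h2))
    a=cv2.imread("/tmp/1.png");b=cv2.imread("/tmp/2.png")
    m=max(a.shape[0],b.shape[0]);f=lambda i:cv2.copyMakeBorder(i,0,m-i.shape[0],0,10,0)
    cv2.imwrite(fn,np.hstack([f(a),f(b)]))
pair((281,134),(128,232),19,19,"pics/L0.png")
pair((264,199),(224,190),45,40,"pics/H0.png")
pair((130,279),(372,229),24,24,"pics/C0.png")
pair((198,240),(298,215),27,24,"pics/P0.png")
for n,d,uv in(("Ls",S,(281,134)),("Lt",T,(128,232)),("Hs",S,(258,188)),("Ht",T,(224,197)),("Ps",S,(198,240)),("Pt",T,(298,215)),("Ct",T,(372,229)),("Cs",S,(127,276))): print(n,ray(d,uv,0.03).round(3))
E
```

```text
Ls [0.48  0.329 0.03 ]
Lt [0.474 0.331 0.03 ]
Hs [0.562 0.071 0.03 ]
Ht [0.572 0.058 0.03 ]
Ps [ 0.543 -0.179  0.03 ]
Pt [ 0.517 -0.155  0.03 ]
Ct [ 0.473 -0.367  0.03 ]
Cs [ 0.474 -0.363  0.03 ]
```

View pics/L0.png

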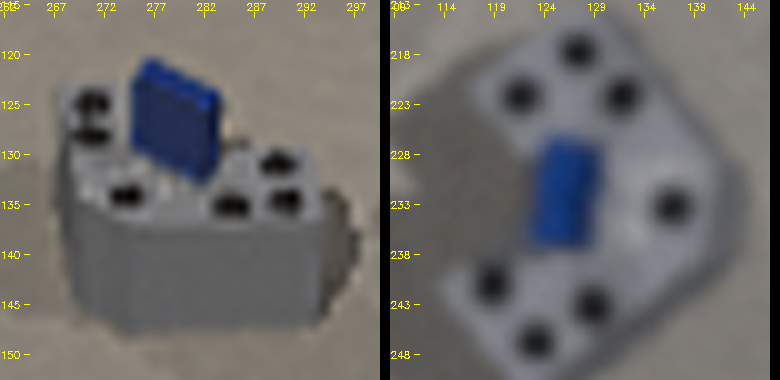

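View pics/H0.png

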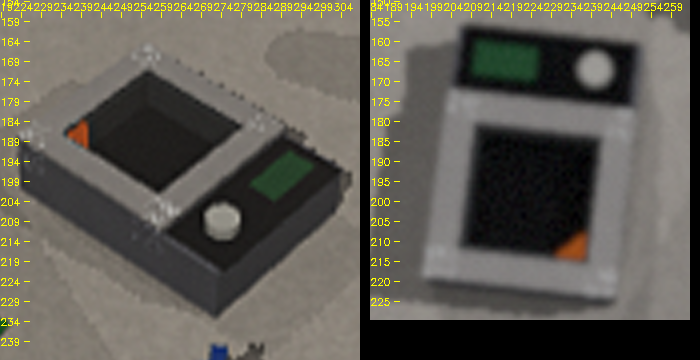

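View pics/C0.png

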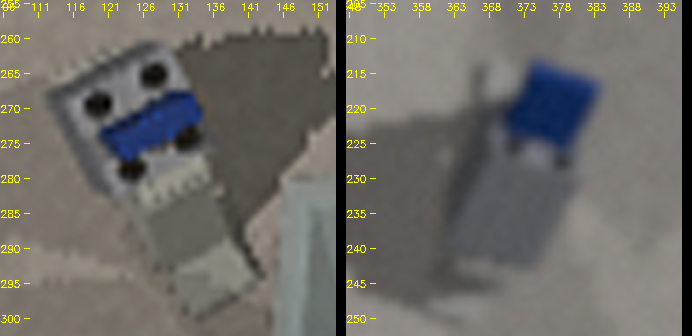

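View pics/P0.png

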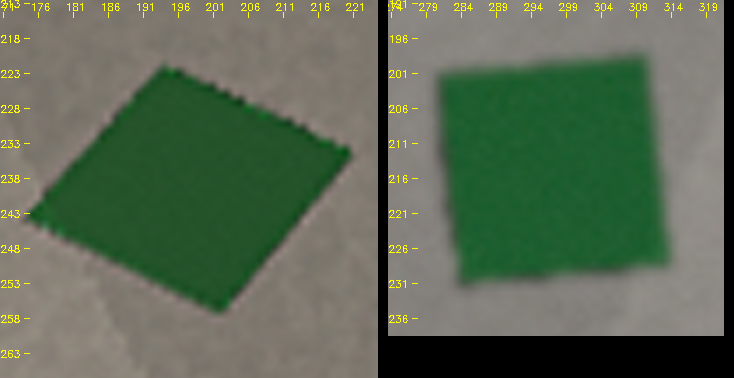

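```bash
cat > fit.py <<'E'
from h import *
from scipy.optimize import minimize
s=np.sqrt(.5)
def loop(pts): return [(pts[i],pts[(i+1)%len(pts)]) for i in range(len(pts))]
def z(pts,h): return [(a,b,h) for a,b in pts]
Lp=[(-.04,-.022),(-.022,-.04),(.04,-.04),(.04,0),(0,0),(0,.04),(-.04,.04)]
def fin_diag(): 
    u=np.array([s,s]);v=np.array([s,-s]);c=np.array([-.006,-.006])
    return [tuple(c+a*.005*u+b*.015*v) for a,b in((1,1),(1,-1),(-1,-1),(-1,1))]
box=lambda x0,x1,y0,y1:[(x0,y0),(x1,y0),(x1,y1),(x0,y1)]
# edges in local frame (z above bench)
M={}
M["L"]=loop(z(Lp,.045))+loop(z(fin_diag(),.077))
M["Y"]=M["L"]
M["H"]=loop(z(box(-.068,.068,-.068,.068),.055))+loop(z(box(-.046,.046,-.046,.046),.055))+[((.118,-.068,.048),(.118,.068,.048))]
M["P"]=loop(z(box(-.045,.045,-.045,.045),.003))
def sq(p):
    x,y,zz=p; return (.00619+s*(x+zz), y, .0447+s*(zz-x))
b=.01875
C=[]
for q in (loop([(-b,-b,.0275),(b,-b,.0275),(b,b,.0275),(-b,b,.0275)]),
          loop([(-.005,-.014,.0595),(.005,-.014,.0595),(.005,.014,.0595),(-.005,.014,.0595)]),
          [((-b,-b,.0275),(-b,-b,-.024)),((-b,b,.0275),(-b,b,-.024)),((-b,b,-.024),(-b,-b,-.024)),((-.005,-.014,.0275),(-.005,-.014,.0595)),((-.005,.014,.0275),(-.005,.014,.0595))]):
    C+=[(sq(u),sq(v)) for u,v in q]
M["C"]=C
def T(p,P,z0=0):
    c,n=np.cos(p[2]),np.sin(p[2]);P=np.asarray(P,float)
    return np.c_[p[0]+c*P[:,0]-n*P[:,1],p[1]+n*P[:,0]+c*P[:,1],P[:,2]+z0]
def samples(E,step=.002):
    A=[];
    for i,(u,v) in enumerate(E):
        u,v=np.array(u),np.array(v);n=max(int(np.linalg.norm(v-u)/step),2)
        t=(np.arange(n)+.5)/n; A.append((u+(v-u)*t[:,None],np.repeat([v-u],n,0)*.01))
    return np.vstack([a for a,_ in A]),np.vstack([b for _,b in A])
def grads(d,sig):
    g=cv2.GaussianBlur(d["image"].astype(np.float32),(0,0),sig)
    gx=cv2.Sobel(g,cv2.CV_32F,1,0,ksize=3)/8;gy=cv2.Sobel(g,cv2.CV_32F,0,1,ksize=3)/8
    return gx,gy
def score(p,E,cams,G,z0=0):
    X,D=samples(E);A=T(p,X,z0);B=T(p,X+D,z0);t=0
    for d,(gx,gy) in zip(cams,G):
        a=proj(d,A);bb=proj(d,B);n=bb-a;n=np.c_[-n[:,1],n[:,0]]/np.maximum(np.linalg.norm(n,axis=1),1e-9)[:,None]
        f=lambda im:cv2.remap(im,a[:,0].astype(np.float32)[None],a[:,1].astype(np.float32)[None],cv2.INTER_LINEAR)[0]
        g=f(gx)*n[:,:1]+f(gy)*n[:,1:]
        t+=np.mean(np.minimum(np.abs(g).max(1),40))
    return -t
def fit(key,p0,cams,z0=0,rs=(.015,.015,.25),E=None):
    E=E or M[key];p=np.array(p0,float)
    for sig,sc in((2.5,1),(1.2,.3),(.8,.15)):
        G=[grads(d,sig) for d in cams];best=None
        rng=np.random.default_rng(0)
        c=[p]+[p+rng.uniform(-1,1,3)*np.array(rs)*sc for _ in range(120)]
        c=sorted(c,key=lambda q:score(q,E,cams,G,z0))[:4]
        for q in c:
            r=minimize(score,q,args=(E,cams,G,z0),method="Nelder-Mead",options=dict(initial_simplex=q+np.vstack([np.zeros(3),np.diag([.003,.003,.03])]),xatol=1e-5,fatol=1e-4))
            if best is None or r.fun<best.fun: best=r
        p=best.x
    return p,best.fun
def lines(p,E,z0=0,col=(0,255,0)): 
    return [(*T(p,[u,v],z0),col) for u,v in E]
def pair(S,Tt,p,E,fn,h1,h2,z0=0,ln=True):
    c=T(p,[u for u,v in E],z0).mean(0)
    L=lines(p,E,z0) if ln else []
    crop(S,proj(S,c)[0],h1,"/tmp/1.png",L,k=390//(2*h1));crop(Tt,proj(Tt,c)[0],h2,"/tmp/2.png",L,k=390//(2*h2))
    a=cv2.imread("/tmp/1.png");b=cv2.imread("/tmp/2.png")
    m=max(a.shape[0],b.shape[0]);f=lambda i:cv2.copyMakeBorder(i,0,m-i.shape[0],0,10,0)
    cv2.imwrite(fn,np.hstack([f(a),f(b)]))
E
python3 - <<'E'
from fit import *
S=load("scene","a");Tt=load("top","a")
for k,p0,h in(("L",(.477,.33,.78),19),("H",(.567,.065,-.08),45),("P",(.53,-.17,.08),27),("C",(.455,-.36,-.5),24)):
    p,f=fit(k,p0,[S,Tt]); ps,fs=fit(k,p,[S],rs=(.005,.005,.05)); pt,ft=fit(k,p,[Tt],rs=(.005,.005,.05))
    print(k,p.round(4),round(f,1),ps.round(4),pt.round(4))
    pair(S,Tt,p,M[k],f"pics/fit{k}.png",h,min(h,40))
for n,d,uv,zz in(("tub",Tt,(145.1,150.3),.11),("tubS",S,(338.2,150),.11),("tankT",Tt,(387.9,164.3),.1),("round",Tt,(282.6,146.1),.05)):print(n,ray(d,uv,zz))
E
```

```text
L [0.4715 0.3274 0.6749] -21.7 [0.4863 0.3365 0.557 ] [0.4698 0.3262 0.7305]
H [ 0.5674  0.056  -0.1263] -37.6 [ 0.5694  0.0539 -0.1305] [ 0.5664  0.0585 -0.1262]
P [ 0.5231 -0.1588  0.0746] -52.9 [ 0.5242 -0.1603  0.0736] [ 0.5206 -0.1552  0.0789]
C [ 0.4612 -0.3573 -0.3037] -24.8 [ 0.4601 -0.3591 -0.3962] [ 0.4606 -0.3583 -0.2766]
tub [0.69177012 0.27119843 0.11      ]
tubS [0.71057433 0.26595094 0.11      ]
tankT [ 0.64786491 -0.4029704   0.1       ]
round [ 0.71679386 -0.11374355  0.05      ]
```

View pics/fitL.png

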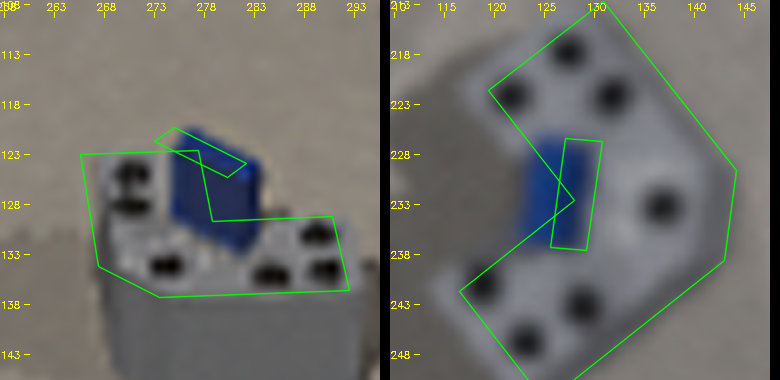

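View pics/fitH.png

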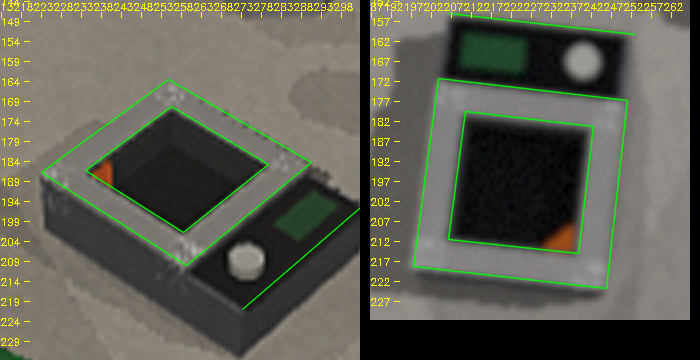

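View pics/fitC.png

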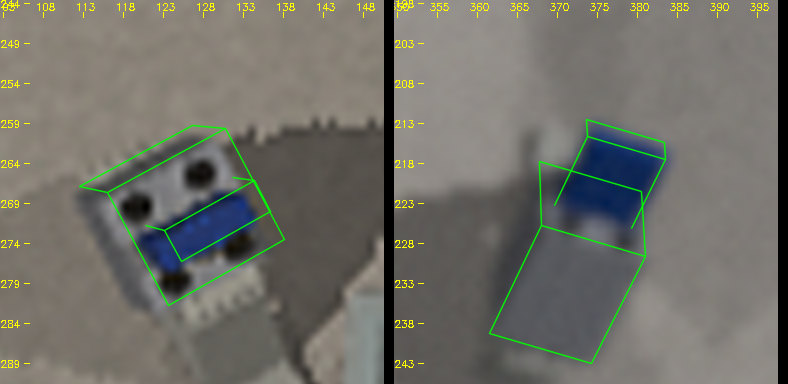

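View pics/fitP.png

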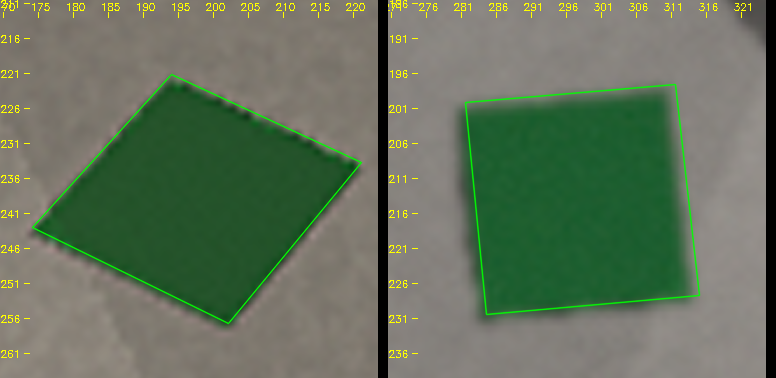

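```bash
python3 - <<'E'
from fit import *
S=load("scene","a");Tt=load("top","a")
M["H"]=M["H"][:8]
for k,p0,h in(("H",(.568,.056,-.127),45),("P",(.522,-.158,.075),27)):
    ps,fs=fit(k,p0,[S],rs=(.005,.005,.05)); pt,ft=fit(k,p0,[Tt],rs=(.005,.005,.05))
    print(k,ps.round(4),pt.round(4),fs,ft)
    h0=M[k][0][0][2]
    o=[[0,0,h0]]
    print(proj(Tt,T(ps,o))-proj(Tt,T(pt,o)), proj(S,T(ps,o))-proj(S,T(pt,o)))
    pair(S,Tt,pt,M[k],f"pics/fit2{k}t.png",h,min(h,40))
for k,p0,h in(("L",(.477,.33,.78),19),("L",(.474,.333,.82),19),("C",(.455,-.36,-.5),24),("C",(.465,-.36,-.4),24)):
    for c in (S,Tt):
        p,f=fit(k,p0,[c],rs=(.015,.015,.15)); print(k,p.round(4),f)
        pair(S,Tt,p,M[k],f"pics/fit2{k}{'t' if c is Tt else 's'}.png",h,min(h,40))
E
```

```text
H [ 0.569   0.0539 -0.1279] [ 0.5664  0.0584 -0.1269] -20.63308030432105 -21.74171139436118
[[ 1.61462099 -0.91104379]] [[-0.15782175  1.26715741]]
P [ 0.5242 -0.1603  0.0736] [ 0.5206 -0.1552  0.0782] -33.2678801816495 -28.273368126879188
[[ 1.6799431 -1.2420283]] [[-0.16184358  1.79479639]]
L [0.4863 0.3365 0.5594] -15.486536896161505
L [0.4699 0.326  0.732 ] -11.058044518836972
L [0.4863 0.3365 0.5592] -15.486520831324233
L [0.47   0.3261 0.7372] -11.059455895666098
C [ 0.4602 -0.359  -0.4   ] -13.832425096439835
C [ 0.4607 -0.3582 -0.2798] -13.571853331812136
C [ 0.4601 -0.359  -0.3962] -13.83898211159329
C [ 0.4606 -0.3582 -0.2793] -13.57271132138019
```

```bash
python3 - <<'E'
import cv2,numpy as np
for k in "LC":
    a=cv2.imread(f"pics/fit2{k}s.png");b=cv2.imread(f"pics/fit2{k}t.png")
    w=a.shape[1]//2
    cv2.imwrite(f"pics/fit3{k}.png",np.hstack([a[:,:w],b[:,w:]]))
E
```

```text
(no output)
```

View pics/fit3L.png

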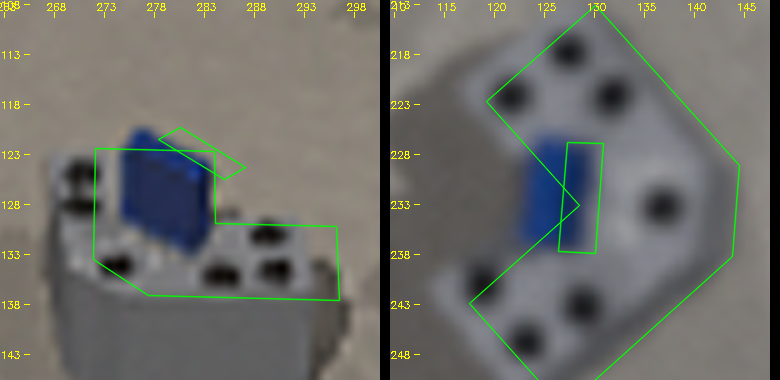

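View pics/fit3C.png

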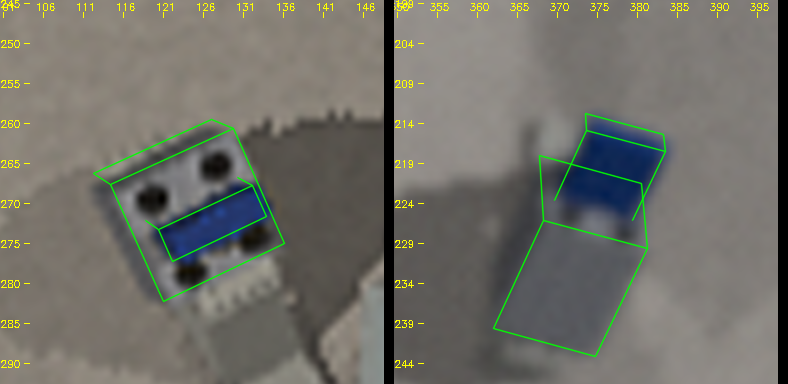

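```bash
python3 - <<'E'
from fit import *
S=load("scene","a");Tt=load("top","a")
K=Tt["intrinsics"].copy();K[0,2]-=1.65;K[1,2]+=1.08;Tt["intrinsics"]=K   # shift top to agree with scene
# fin: blue mask overlap
def masks(d):
    hsv=cv2.cvtColor(d["image"],cv2.COLOR_RGB2HSV).astype(int)
    return ((abs(hsv[...,0]-115)<12)&(hsv[...,1]>110)).astype(np.uint8)
u=8
def render(d,P,c,half=24):
    pp=(proj(d,P)-c+half+.5)*u
    m=np.zeros((2*half*u,2*half*u),np.uint8)
    cv2.fillConvexPoly(m,cv2.convexHull(pp.astype(np.float32)).astype(np.int32),255)
    return cv2.resize(m,(2*half,2*half),interpolation=cv2.INTER_AREA)/255.
def finpts(kind):
    if kind=="L": return [(a,b,h) for h in(.045,.077) for a,b in fin_diag()]
    return [sq((a*.005,b*.014,h)) for h in(.0275,.0595) for a in(-1,1) for b in(-1,1)]
def cost(p,kind,cams,cs,W):
    t=0
    for d,c,w in zip(cams,cs,W): t+=((render(d,T(p,finpts(kind)),c)-w)**2).sum()
    return t
def soft(d,c,half=24):
    im=d["image"].astype(float);x,y=c
    q=im[y-half:y+half,x-half:x+half]; b=q[...,2]-q[...,0]
    b=np.clip((b-8)/60,0,1); return b
def run(kind,p0,cs):
    W=[soft(d,c) for d,c in zip((S,Tt),cs)]
    for nm,sl in(("both",[0,1]),("S",[0]),("T",[1])):
        best=None
        for dy in(-.1,0,.1):
            q=np.array(p0)+[0,0,dy]
            r=minimize(cost,q,args=(kind,[(S,Tt)[i] for i in sl],[cs[i] for i in sl],[W[i] for i in sl]),method="Nelder-Mead",options=dict(initial_simplex=q+np.vstack([np.zeros(3),np.diag([.006,.006,.1])]),xatol=1e-5,fatol=1e-4))
            if best is None or r.fun<best.fun: best=r
        print(kind,nm,best.x.round(4),round(best.fun,2))
        if nm=="both": P=best.x
    return P
pL=run("L",(.475,.335,.75),[(281,129),(126,232)])
pC=run("C",(.46,-.36,-.33),[(126,273),(377,219)])
for k,p,h in(("L",pL,19),("C",pC,24)):
    pair(S,Tt,p,M[k],f"pics/fit4{k}.png",h,h)
    q=p
    for sig in(1.2,.8):
        G=[grads(d,sig) for d in(S,Tt)]
        q=minimize(score,q,args=(M[k],[S,Tt],G),method="Nelder-Mead",options=dict(initial_simplex=q+np.vstack([np.zeros(3),np.diag([.001,.001,.03])]))).x
    print(k,"edge",q.round(4))
    pair(S,Tt,q,M[k],f"pics/fit5{k}.png",h,h)
E
```

```text
L both [0.4761 0.3324 0.6208] 17.24
L S [0.4746 0.3318 0.59  ] 12.83
L T [0.4755 0.3326 0.687 ] 3.64
C both [ 0.4628 -0.3606 -0.3573] 20.91
C S [ 0.4629 -0.3596 -0.3624] 6.58
C T [ 0.4625 -0.3643 -0.2771] 11.98
L edge [0.4754 0.3319 0.681 ]
C edge [ 0.4609 -0.36   -0.3595]
```

View pics/fit4L.png

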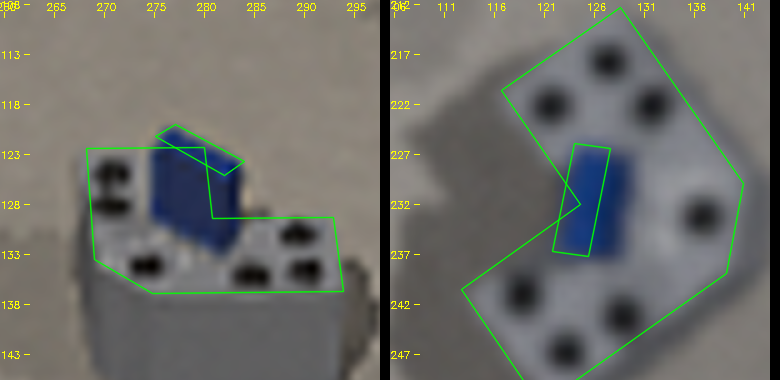

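View pics/fit5L.png

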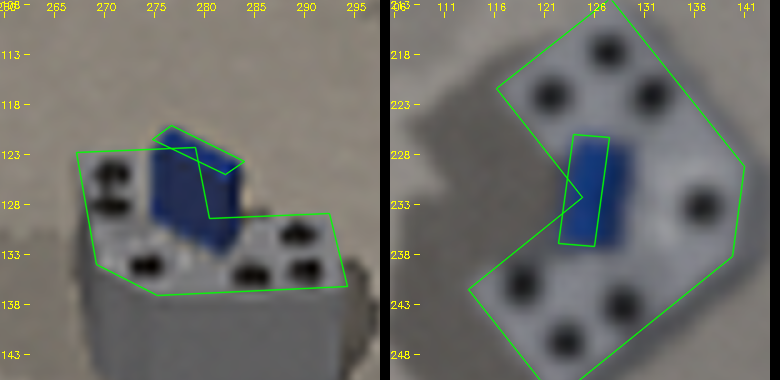

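View pics/fit5C.png

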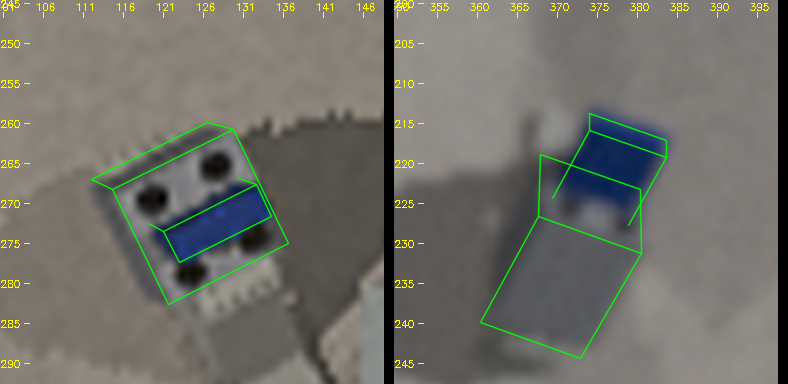

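```bash
cat > go.py <<'E'
import sys,json,os,numpy as np
# usage: go.py x y z yaw  (abs)  ; tracks commanded pose in cmd.json
F="cmd.json"
c=json.load(open(F)) if os.path.exists(F) else [.13276,-.53375,.23927,.24382]
if len(sys.argv)>1:
    t=[c[i] if a=="-" else float(a) for i,a in enumerate(sys.argv[1:5])]
    d=np.array(t[:3])-c[:3];y=c[3];C,S=np.cos(y),np.sin(y)
    sh=np.round(np.array([C*d[0]+S*d[1],S*d[0]-C*d[1],-d[2]])*100,2); tr=round(float(-np.degrees(t[3]-y)),1)
    n=max(int(np.ceil(np.linalg.norm(sh)/4.1)),int(np.ceil(abs(tr)/7.1)))
    w=sh/100; new=[c[0]+C*w[0]+S*w[1],c[1]+S*w[0]-C*w[1],c[2]-w[2],y-np.radians(tr)]
    print("row",sh.tolist(),tr,"rows>=",n); json.dump([float(v) for v in new],open(F,"w"))
else: print(c)
E
for a in ".38 -.32 .239 1.17" ".53 -.04 .239 2.1" ".5 .22 .239 3.037"; do python3 go.py $a; done
python3 -c "
import numpy as np
y=.681;print(.4754+np.cos(y)*-.006-np.sin(y)*-.006,.3319+np.sin(y)*-.006+np.cos(y)*-.006)"
```

```text
row [29.15, -14.77, 0.03] -53.1 rows>= 8
row [31.64, 2.91, -0.0] -53.3 rows>= 8
row [23.95, 10.55, -0.0] -53.6 rows>= 8
0.47451576047099453 0.32346091708446084
```

Emit:
send_rows(steps=[29.15, -14.77, 0.03, -53.1, 29.15, -14.77, 0.03, -53.1, 29.15, -14.77, 0.03, -53.1, 29.15, -14.77, 0.03, -53.1, 29.15, -14.77, 0.03, -53.1, 29.15, -14.77, 0.03, -53.1, 29.15, -14.77, 0.03, -53.1, 29.15, -14.77, 0.03, -53.1])

```text
time_s: 1.97
eef_pos: [0.3815, -0.318, 0.2393]
ee_rot: [3.141, -0.0, 1.178]
force: [-0.0, -0.8, 0.1]
gripper_width: 0.0854
```

Emit:
send_rows(steps=[31.64, 2.91, 0, -53.3, 31.64, 2.91, 0, -53.3, 31.64, 2.91, 0, -53.3, 31.64, 2.91, 0, -53.3, 31.64, 2.91, 0, -53.3, 31.64, 2.91, 0, -53.3, 31.64, 2.91, 0, -53.3, 31.64, 2.91, 0, -53.3])

```text
time_s: 2.63
eef_pos: [0.5312, -0.0367, 0.239]
ee_rot: [3.141, -0.0, 2.11]
force: [0.3, -0.7, -0.5]
gripper_width: 0.0851
```

Emit:
send_rows(steps=[23.95, 10.55, 0, -53.6, 23.95, 10.55, 0, -53.6, 23.95, 10.55, 0, -53.6, 23.95, 10.55, 0, -53.6, 23.95, 10.55, 0, -53.6, 23.95, 10.55, 0, -53.6, 23.95, 10.55, 0, -53.6, 23.95, 10.55, 0, -53.6])

```text
time_s: 3.3
eef_pos: [0.4991, 0.2234, 0.2389]
ee_rot: [3.141, -0.0, 3.048]
force: [-0.2, -1.5, 0.2]
gripper_width: 0.0852
```

```bash
python3 - <<'E'
from h import *
s=read_state();print(s["eef_pos"],s["ee_rot"],s["joint_positions"])
for n in("scene","top"):
    d=grab(n,"b"); cv2.imwrite(f"pics/b{n}.png",cv2.resize(d["image"][:,:,::-1],(768,576),interpolation=cv2.INTER_CUBIC))
s=read_state();print(s["eef_pos"],s["ee_rot"])
E
python3 go.py; python3 go.py .4745 .3235 .13 3.037
```

```text
[0.49914953 0.22335325 0.23885848] [ 3.14103852e+00 -2.08817308e-04  3.04773715e+00] [2.66952373e-01 2.53262638e-01 1.30912255e-02 1.33062466e+00
 5.92175092e-04 3.60807933e-01]
[0.49967157 0.22100393 0.23886876] [-3.14147178e+00 -1.57558486e-04  3.03929093e+00]
[0.4999913477338038, 0.2199879582389736, 0.23897000000000002, 3.036346803190927]
row [3.62, 10.03, 10.9] -0.0 rows>= 4
```

View pics/bscene.png

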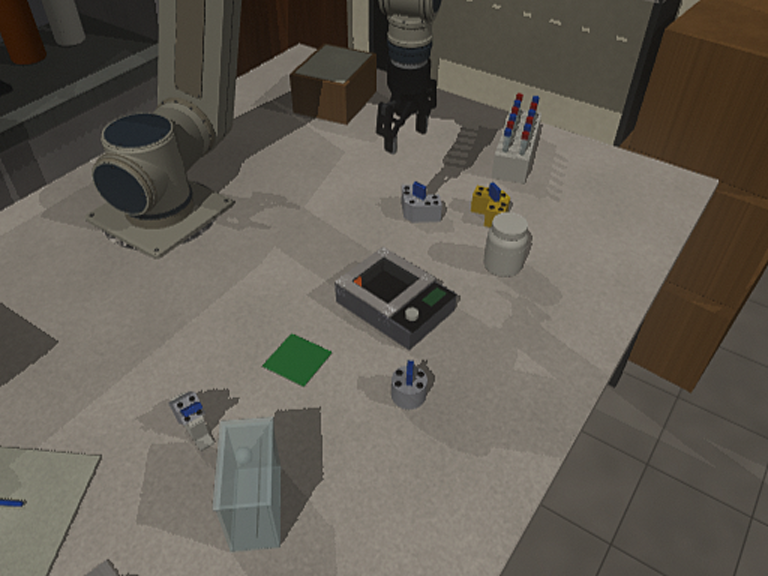

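View pics/btop.png

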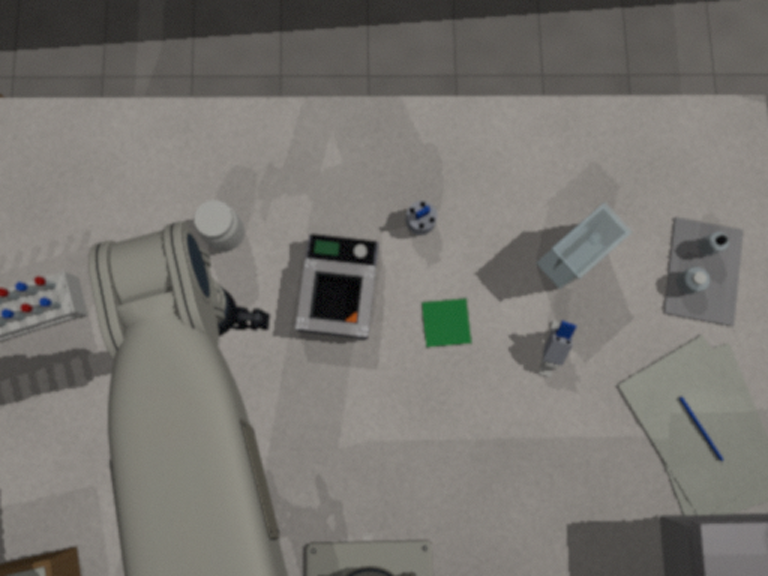

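```bash
python3 - <<'E'
from h import *
S=load("scene","b")
y=3.0435;c=np.array([.4994,.2223,.2389]);ty=np.array([np.sin(y),-np.cos(y),0])
tx=np.array([np.cos(y),np.sin(y),0])
L=[]
for sg in(-1,1):
  for dz,col in((-.008,(0,255,0)),(.005,(0,0,255))):
    for r in(.0425,.057):
      a=c+ty*sg*r+[0,0,dz]; L.append((a-tx*.011,a+tx*.011,col))
crop(S,proj(S,c)[0],28,"pics/tip.png",L)
E
```

```text
(no output)
```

View pics/tip.png

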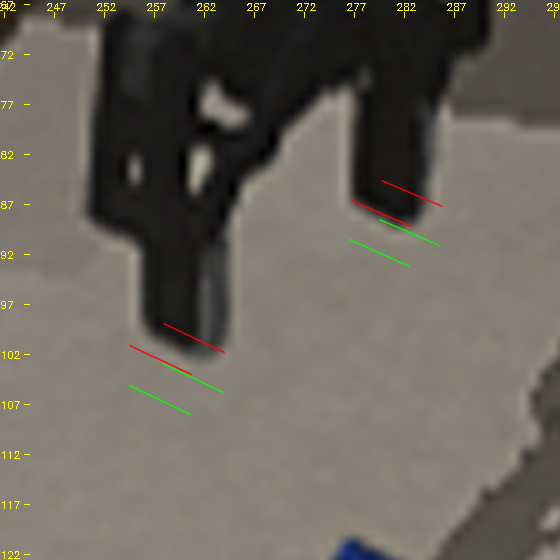

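Emit:
send_rows(steps=[3.62, 10.03, 10.9, 0, 3.62, 10.03, 10.9, 0, 3.62, 10.03, 10.9, 0, 3.62, 10.03, 10.9, 0, 3.62, 10.03, 10.9, 0, 3.62, 10.03, 10.9, 0])

```text
time_s: 3.9
eef_pos: [0.474, 0.3233, 0.1291]
ee_rot: [-3.14, -0.002, 3.035]
force: [-0.4, -0.5, 0.1]
gripper_width: 0.0855
```

```bash
python3 - <<'E'
from fit import *
S=grab("scene","c");st=read_state();c=st["eef_pos"];y=st["ee_rot"][2];print(c,y)
ty=np.array([np.sin(y),-np.cos(y),0]);tx=np.array([np.cos(y),np.sin(y),0])
L=lines((.4754,.3319,.681),M["L"],col=(255,255,0))
for sg in(-1,1):
    for r in(.0425,.057):
      a=c+ty*sg*r+[0,0,.005]; L.append((a-tx*.011,a+tx*.011,(0,0,255)))
crop(S,proj(S,c-[0,0,.03])[0],28,"pics/tip2.png",L)
R=cv2.Rodrigues(S["rvec"])[0];print(-R.T@S["tvec"])
E
```

```text
[0.47490954 0.32299381 0.13028792] 3.0346170636054532
[ 1.07670051 -0.71040858  0.92700424]
```

View pics/tip2.png

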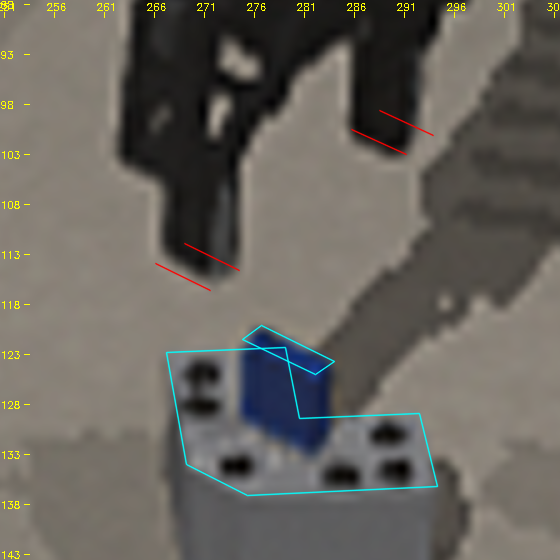

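```bash
python3 go.py - - .06 -
```

```text
row [0.0, 0.0, 7.0] -0.0 rows>= 2
```

Emit:
send_rows(steps=[0, 0, 3.5, 0, 0, 0, 7.0, 0, 0, 0, 7.0, 0, 0, 0, 7.0, 0, 0, 0, 7.0, 0])

```text
time_s: 4.37
eef_pos: [0.476, 0.3232, 0.0623]
ee_rot: [3.14, 0.002, 3.035]
force: [0.1, 0.2, 0.4]
gripper_width: 0.0853
```

Emit:
send_rows(steps=[0, 0, 0, 0, 0, 0, 0, 0, 0, 0, 0, 0, 0, 0, 0, 0, 0, 0, 0, 0, 0, 0, 0, 0, 0, 0, 0, 0, 0, 0, 0, 0], claw=0)

```text
time_s: 5.03
eef_pos: [0.4746, 0.3238, 0.0601]
ee_rot: [3.141, 0.0, 3.037]
force: [-0.7, 2.5, 0.5]
gripper_width: 0.0087
```

```bash
python3 go.py - - .16 -
```

```text
row [0.0, 0.0, -10.0] -0.0 rows>= 3
```

Emit:
send_rows(steps=[0, 0, 0, 0, 0, 0, 0, 0, 0, 0, -1, 0, 0, 0, -2.5, 0, 0, 0, -5, 0, 0, 0, -8, 0, 0, 0, -10, 0, 0, 0, -10, 0])

```text
time_s: 5.7
eef_pos: [0.4759, 0.324, 0.1643]
ee_rot: [3.139, 0.005, 3.036]
force: [1.4, 0.6, -4.5]
gripper_width: 0.0091
```

```bash
python3 - <<'E'
from h import *
s=read_state();print(s["eef_pos"],s["ee_rot"],s["force"],s["moment"],s["gripper_width"])
S=grab("scene","d"); crop(S,proj(S,s["eef_pos"]-[0,0,.03])[0],36,"pics/d.png")
E
```

```text
[0.47589341 0.32400573 0.16434721] [3.13892676 0.00510386 3.03625655] [ 1.39643799  0.56016609 -4.49359497] [ 0.03084616 -0.11693313 -0.03496516] 0.009071472116541223
```

View pics/d.png

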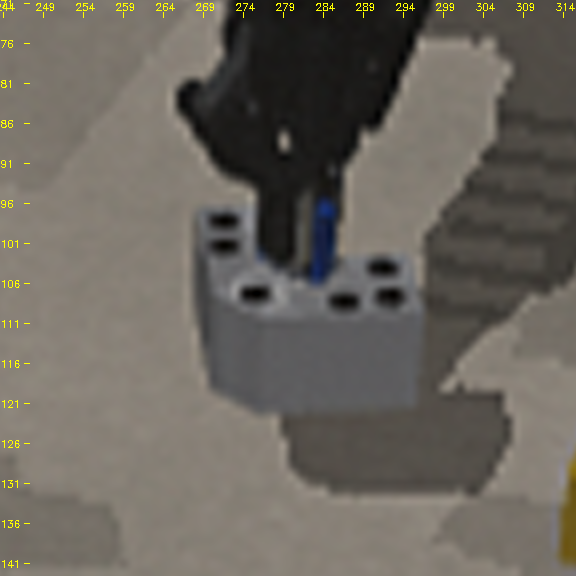

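```bash
python3 - <<'E'
import numpy as np
y=-.128;print(.569+np.cos(y)*-.006-np.sin(y)*-.006,.0539+np.sin(y)*-.006+np.cos(y)*-.006, y+2.35619)
E
python3 go.py .5623 .0487 .15 2.228
```

```text
0.5622831803624587 0.04871498949309257 2.2281899999999997
row [-11.62, -26.41, 1.0] 46.3 rows>= 8
```

Emit:
send_rows(steps=[-0.6, -1.3, 0.1, 2.5, -1.6, -3.7, 0.2, 6.5, -2.8, -6.6, 0.3, 11.5, -4.2, -9.5, 0.4, 16.5, -5.5, -12.5, 0.5, 22, -6.8, -15.5, 0.6, 27, -8.1, -18.5, 0.7, 32, -9.3, -21, 0.8, 37])

```text
time_s: 6.42
eef_pos: [0.5441, 0.1027, 0.1499]
ee_rot: [-3.139, -0.002, 2.386]
force: [0.5, 0.3, -4.4]
gripper_width: 0.0087
```

```bash
python3 - <<'E'
import json,numpy as np
# redo tracking: before that call commanded (.4745,.3235,.16,3.0363)
exec(open('go.py').read().split('if len')[0].replace('import sys,json,os,numpy as np',"import os"))
print(c)
E
python3 - <<'E'
import numpy as np,json
c=[.47446,.32352,.16,3.0363]
C,S=np.cos(c[3]),np.sin(c[3]);w=np.array([-9.3,-21,.8])/100
json.dump([float(v) for v in[c[0]+C*w[0]+S*w[1],c[1]+S*w[0]-C*w[1],c[2]-w[2],c[3]-np.radians(37)]],open('cmd.json','w'))
E
cat cmd.json; python3 go.py .5623 .0487 .15 2.228
```

```text
[0.562341226754425, 0.04869016903516077, 0.14997000000000002, 2.2282593595175526]
[0.5448743285684141, 0.1049088787543977, 0.152, 2.390528176762098]row [-5.11, -2.92, 0.2] 9.3 rows>= 2
```

Emit:
send_rows(steps=[-2, -1.2, 0.1, 4, -3.8, -2.2, 0.2, 7, -4.7, -2.7, 0.2, 8.5, -5.11, -2.92, 0.2, 9.3, -5.11, -2.92, 0.2, 9.3, -5.11, -2.92, 0.2, 9.3, -5.11, -2.92, 0.2, 9.3, -5.11, -2.92, 0.2, 9.3])

```text
time_s: 7.08
eef_pos: [0.562, 0.0498, 0.15]
ee_rot: [-3.142, -0.0, 2.23]
force: [0.9, 0.0, -4.8]
gripper_width: 0.009
```

```bash
python3 - <<'E'
from fit import *
S=grab("scene","e");Tt=grab("top","e")
K=Tt["intrinsics"].copy();K[0,2]-=1.65;K[1,2]+=1.08;Tt["intrinsics"]=K
s=read_state();print(s["eef_pos"],s["ee_rot"],s["gripper_width"])
y=s["ee_rot"][2]-2.35619;c=s["eef_pos"]; z0=c[2]-.06
p=np.array([c[0]+np.cos(y)*.006-np.sin(y)*.006,c[1]+np.sin(y)*.006+np.cos(y)*.006,y]);print(p)
E=M["L"]+loop(z(Lp,0))
Lh=lines((.569,.0539,-.128),M["H"],col=(0,255,255))
LL=lines(p,E,z0)+Lh
crop(S,proj(S,[*p[:2],.06])[0],36,"pics/e_s.png",LL); crop(Tt,proj(Tt,[*p[:2],.06])[0],36,"pics/e_t.png",LL)
E
```

```text
[0.56218424 0.04952412 0.15008841] [3.14147111e+00 4.68011855e-05 2.22976229e+00] 0.009120050877977114
[ 0.5688929   0.05471968 -0.12642771]
```

View pics/e_s.png

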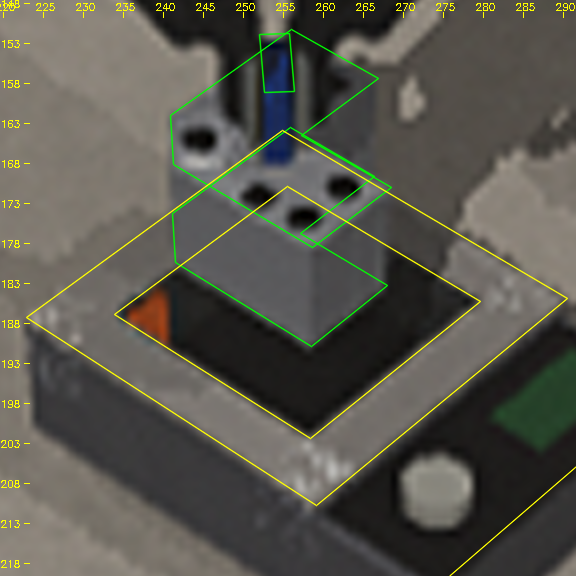

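View pics/e_t.png

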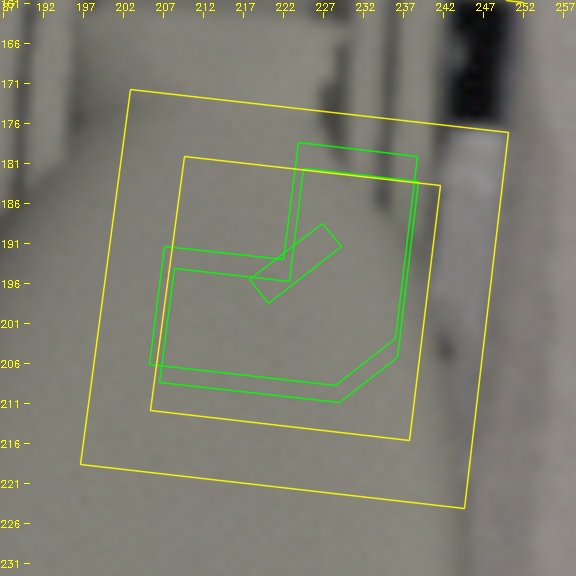

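```bash
python3 - <<'E'
from fit import *
S=load("scene","e");p0=np.array([.5689,.05472,-.1264]);z0=.0901
b=z(Lp,0);t=z(Lp,.045)
E=[(b[0],b[1]),(b[1],b[2]),(b[2],b[3]),(t[0],t[1]),(t[1],t[2]),(t[2],t[3]),(t[0],b[0]),(t[1],b[1]),(t[2],b[2]),(t[3],b[3])]
for sig in(.7,1.,1.4):
    G=[grads(S,sig)]
    f=lambda q:score([q[0],q[1],p0[2]],E,[S],G,z0)
    best=min((f(p0[:2]+[i*.001,j*.001]),i,j) for i in range(-7,8) for j in range(-7,8))
    r=minimize(f,p0[:2]+np.array(best[1:])*.001,method="Nelder-Mead",options=dict(initial_simplex=p0[:2]+np.array(best[1:])*.001+np.array([[0,0],[.001,0],[0,.001]])))
    print(sig,best,f(p0[:2]),r.x-p0[:2],r.fun)
    # and with free z
    g=lambda q:score([q[0],q[1],p0[2]],E,[S],G,q[2])
    r=minimize(g,[*r.x,z0],method="Nelder-Mead",options=dict(initial_simplex=np.array([*r.x,z0])+np.vstack([np.zeros(3),np.eye(3)*.001])));print("  z",r.x-[*p0[:2],z0],r.fun)
# heater again in this picture, inner edges only
G=[grads(S,.8)]
pair(S,S,[.5689,.05472,-.1264],E,"pics/e2.png",30,30,z0)
E
```

```text
0.7 (np.float64(-12.827399953719574), 0, -1) -12.689308617447503 [ 9.02912319e-05 -6.94696441e-04] -12.881105142516772
  z [ 8.95255229e-05 -6.94148295e-04 -2.06093143e-06] -12.881818125969692
1.0 (np.float64(-10.358302236318355), 0, -1) -10.320814921716384 [ 0.00031962 -0.00068337] -10.420017075951183
  z [ 2.18022281e-04 -5.86269043e-04 -1.21025945e-05] -10.424474946784434
1.4 (np.float64(-7.878074935617575), 1, -1) -7.850644455843423 [ 0.0004908 -0.0008394] -7.916177502876129
  z [ 0.0004908 -0.0008394  0.       ] -7.916177502876129
```

View pics/e2.png

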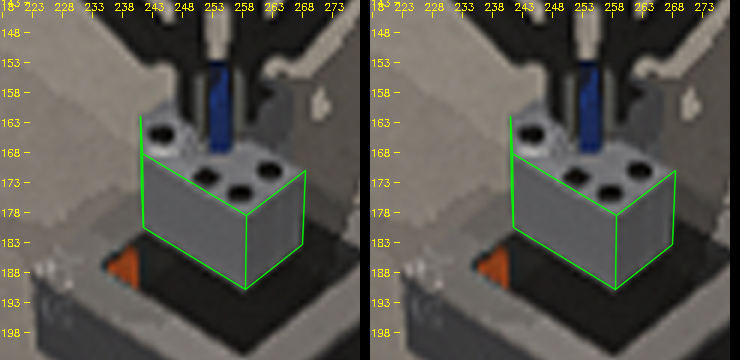

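```bash
python3 go.py .5623 .0493 .115 -
```

```text
row [0.05, 0.04, 3.5] -0.0 rows>= 1
```

Emit:
send_rows(steps=[0.05, -0.05, 1, 0, 0.05, -0.05, 2.5, 0, 0.05, -0.05, 3.2, 0, 0.05, -0.05, 3.5, 0, 0.05, -0.05, 3.5, 0, 0.05, -0.05, 3.5, 0, 0.05, -0.05, 3.5, 0, 0.05, -0.05, 3.5, 0])

```text
time_s: 7.85
eef_pos: [0.562, 0.0488, 0.1156]
ee_rot: [3.141, 0.001, 2.228]
force: [-0.2, -0.4, -4.8]
gripper_width: 0.0087
```

```bash
python3 - <<'E'
from fit import *
S=grab("scene","f")
s=read_state();print(s["eef_pos"],s["ee_rot"],s["force"])
y=s["ee_rot"][2]-2.35619;c=s["eef_pos"]; z0=c[2]-.06
p=np.array([c[0]+np.cos(y)*.006-np.sin(y)*.006,c[1]+np.sin(y)*.006+np.cos(y)*.006,y]);print(p)
E=M["L"]+loop(z(Lp,0))
crop(S,proj(S,[*p[:2],.06])[0],36,"pics/f_s.png",lines(p,E,z0)+lines((.569,.0539,-.128),M["H"],col=(0,255,255)))
E
```

```text
[0.56199371 0.04878727 0.11550184] [3.14087525e+00 5.97799853e-04 2.22821478e+00] [ 2.19960698e-01  2.07195651e-03 -4.38112317e+00]
[ 0.5687104   0.05397244 -0.12797522]
```

View pics/f_s.png

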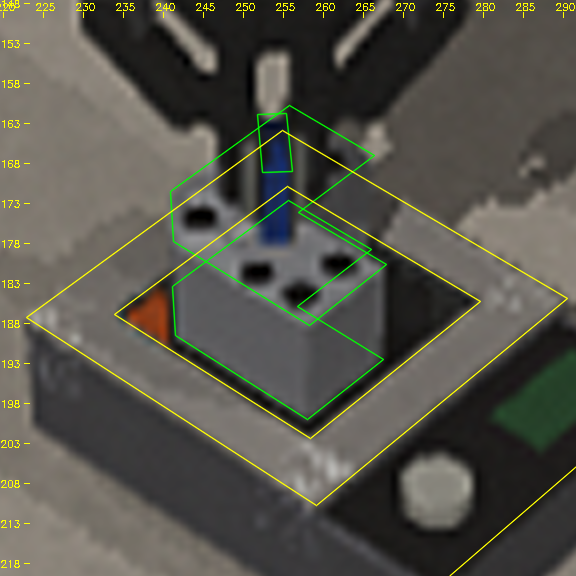

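```bash
echo "[0.5616,0.0487,0.115,2.2283]" > cmd.json; python3 go.py .5619 .0491 .100 -; python3 go.py
```

```text
row [0.01, 0.05, 1.5] -0.0 rows>= 1
[0.5619346458677409, 0.04908472346328752, 0.1, 2.2283]
```

Emit:
send_rows(steps=[0.01, 0.05, 0.4, 0, 0.01, 0.05, 0.8, 0, 0.01, 0.05, 1.2, 0, 0.01, 0.05, 1.5, 0, 0.01, 0.05, 1.5, 0, 0.01, 0.05, 1.5, 0])

```text
time_s: 8.4
eef_pos: [0.5619, 0.0492, 0.0997]
ee_rot: [-3.141, -0.0, 2.228]
force: [0.6, -0.5, -4.3]
gripper_width: 0.009
```

Entered the rim freely (bottom at ~40 mm). Go on.

Emit:
send_rows(steps=[0, 0, 0.4, 0, 0, 0, 0.8, 0, 0, 0, 1.1, 0, 0, 0, 1.3, 0, 0, 0, 1.4, 0, 0, 0, 1.4, 0])

```text
time_s: 8.9
eef_pos: [0.5619, 0.0492, 0.0857]
ee_rot: [-3.141, -0.0, 2.228]
force: [-0.6, 0.8, -4.8]
gripper_width: 0.0087
```

Emit:
send_rows(steps=[0, 0, 0.1, 0, 0, 0, 0.1, 0, 0, 0, 0.2, 0, 0, 0, 0.2, 0])

```text
time_s: 9.23
eef_pos: [0.5623, 0.0493, 0.085]
ee_rot: [3.14, 0.001, 2.228]
force: [-1.4, 2.0, 4.0]
gripper_width: 0.009
```

Emit:
send_rows(steps=[0, 0, 0, 0, 0, 0, 0, 0, 0, 0, 0, 0, 0, 0, 0, 0, 0, 0, 0, 0, 0, 0, 0, 0], claw=0.5)

```text
time_s: 9.73
eef_pos: [0.5621, 0.0492, 0.084]
ee_rot: [3.142, -0.0, 2.228]
force: [-0.5, 0.2, 1.1]
gripper_width: 0.0428
```

Emit:
send_rows(steps=[0, 0, -1, 0, 0, 0, -3, 0, 0, 0, -6, 0, 0, 0, -10, 0, 0, 0, -14, 0, 0, 0, -15, 0, 0, 0, -15, 0, 0, 0, -15, 0])

```text
time_s: 10.4
eef_pos: [0.5622, 0.0492, 0.2346]
ee_rot: [3.14, 0.001, 2.228]
force: [0.7, 0.4, -0.9]
gripper_width: 0.0427
```

```bash
echo "[0.56193,0.04908,0.234,2.2283]" > cmd.json; python3 - <<'E'
from fit import *
S=grab("scene","g")
s=read_state();print(s["eef_pos"],s["ee_rot"],s["force"])
p=np.array([.569,.0539,-.128]);z0=.025
crop(S,proj(S,[*p[:2],.06])[0],36,"pics/g_s.png",lines(p,M["L"],z0)+lines((.569,.0539,-.128),M["H"],col=(0,255,255)))
E
```

```text
[0.56168442 0.04921209 0.23343364] [-3.14107562e+00 -4.52581750e-04  2.22822715e+00] [ 0.03299306 -1.03335628 -0.63288265]
```

View pics/g_s.png

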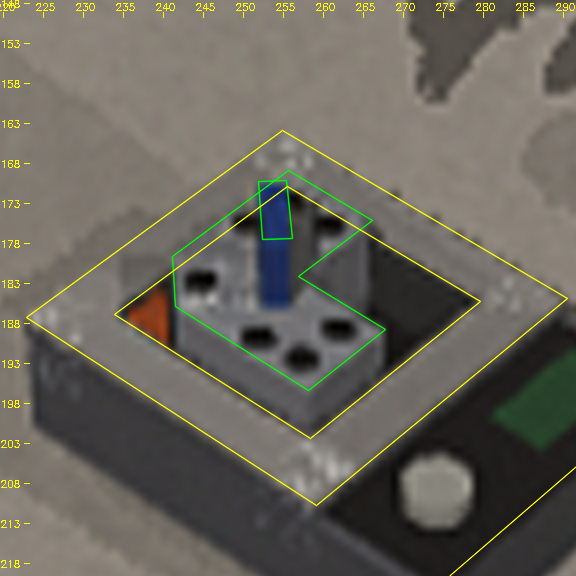

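```bash
python3 - <<'E'
from fit import *
S=load("scene","a");Tt=load("top","a")
K=Tt["intrinsics"].copy();K[0,2]-=1.65;K[1,2]+=1.08;Tt["intrinsics"]=K
for cams,nm in(([S],"S"),([Tt],"T"),([S,Tt],"ST")):
  for sig in(.8,1.3):
    G=[grads(d,sig) for d in cams];o=[]
    for yw in np.arange(-.5,-.2,.025):
        r=min((minimize(lambda q:score([*q,yw],M["C"],cams,G),q0,method="Nelder-Mead",options=dict(initial_simplex=np.array(q0)+[[0,0],[.002,0],[0,.002]])) for q0 in((.461,-.36),(.4625,-.362),(.459,-.358))),key=lambda r:r.fun)
        o.append((round(-r.fun,2),round(yw,3),*r.x.round(4)))
    print(nm,sig,[a[:2] for a in o],"best",max(o))
E
```

```text
S 0.8 [(np.float64(11.28), np.float64(-0.5)), (np.float64(12.35), np.float64(-0.475)), (np.float64(13.18), np.float64(-0.45)), (np.float64(13.67), np.float64(-0.425)), (np.float64(13.83), np.float64(-0.4)), (np.float64(13.74), np.float64(-0.375)), (np.float64(13.4), np.float64(-0.35)), (np.float64(12.96), np.float64(-0.325)), (np.float64(12.56), np.float64(-0.3)), (np.float64(12.69), np.float64(-0.275)), (np.float64(12.63), np.float64(-0.25)), (np.float64(10.97), np.float64(-0.225))] best (np.float64(13.83), np.float64(-0.4), np.float64(0.4601), np.float64(-0.3589))
S 1.3 [(np.float64(8.16), np.float64(-0.5)), (np.float64(8.82), np.float64(-0.475)), (np.float64(9.35), np.float64(-0.45)), (np.float64(9.65), np.float64(-0.425)), (np.float64(9.78), np.float64(-0.4)), (np.float64(9.75), np.float64(-0.375)), (np.float64(9.62), np.float64(-0.35)), (np.float64(9.36), np.float64(-0.325)), (np.float64(8.79), np.float64(-0.3)), (np.float64(8.62), np.float64(-0.275)), (np.float64(8.45), np.float64(-0.25)), (np.float64(8.27), np.float64(-0.225))] best (np.float64(9.78), np.float64(-0.4), np.floa
[... 1627 characters left out ...]
), (np.float64(24.41), np.float64(-0.225))] best (np.float64(25.07), np.float64(-0.35), np.float64(0.4609), np.float64(-0.3601))
ST 1.3 [(np.float64(16.98), np.float64(-0.5)), (np.float64(17.52), np.float64(-0.475)), (np.float64(18.2), np.float64(-0.45)), (np.float64(18.7), np.float64(-0.425)), (np.float64(18.99), np.float64(-0.4)), (np.float64(19.1), np.float64(-0.375)), (np.float64(19.09), np.float64(-0.35)), (np.float64(18.99), np.float64(-0.325)), (np.float64(18.89), np.float64(-0.3)), (np.float64(18.8), np.float64(-0.275)), (np.float64(18.71), np.float64(-0.25)), (np.float64(18.56), np.float64(-0.225))] best (np.float64(19.1), np.float64(-0.375), np.float64(0.4611), np.float64(-0.3599))
```

```bash
python3 - <<'E'
from fit import *
S=load("scene","a");Tt=load("top","a")
K=Tt["intrinsics"].copy();K[0,2]-=1.65;K[1,2]+=1.08;Tt["intrinsics"]=K
E=loop(z(box(-.068,.068,-.038,.038),.13))
best=None
for y0 in(-.8,-.6,-1.,.7):
    p,f=fit("K",(.645,-.40,y0),[S,Tt],rs=(.02,.02,.2),E=E)
    if best is None or f<best[1]:best=(p,f)
print(best); p=best[0]
print(T(p,z(box(-.068,.068,-.038,.038),.13)).round(3))
EE=E+loop(z(box(-.068,.068,-.038,.038),0))
pair(S,Tt,p,EE,"pics/tank.png",50,40)
E
```

```text
(array([ 0.65509288, -0.41562312, -0.8707639 ]), np.float64(-18.188077028697734))
[[ 0.582 -0.388  0.13 ]
 [ 0.67  -0.492  0.13 ]
 [ 0.728 -0.443  0.13 ]
 [ 0.64  -0.339  0.13 ]]
```

View pics/tank.png

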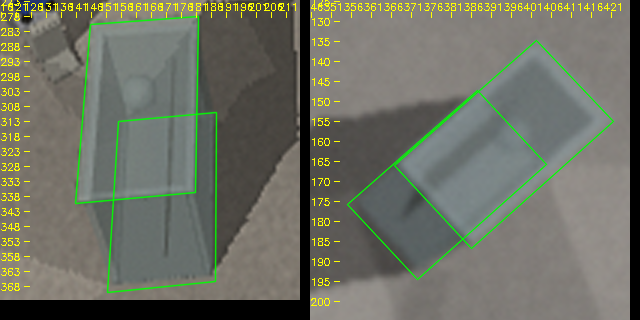

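```bash
python3 go.py .516 -.16 .2 2.5; python3 go.py .4687 -.3629 .15 2.7816
```

```text
row [-13.74, -16.41, 3.4] -15.6 rows>= 6
row [-8.34, -19.09, 5.0] -16.1 rows>= 6
```

Emit:
send_rows(steps=[-1.5, 1.5, 0.5, -3, -5, 5, 1.5, -7, -8, 8, 2.5, -11, -11, 11, 3.4, -15.6, -13.74, 16.4, 3.4, -15.6, -13.74, 16.4, 3.4, -15.6, -13.74, 16.4, 3.4, -15.6], claw=1)

```text
time_s: 11.03
eef_pos: [0.7794, 0.0408, 0.1925]
ee_rot: [-3.138, -0.006, 2.5]
force: [1.1, 0.0, -0.3]
gripper_width: 0.0853
```

```bash
python3 - <<'E'
from h import *
imaging.camera("scene")
imaging.camera("scene")
s=read_state();print(s["eef_pos"],s["ee_rot"],s["joint_positions"])
E
echo "[0.7757,0.0407,0.2,2.5006]" > cmd.json; python3 go.py .58 -.13 .22 2.5
```

```text
[0.7760458  0.04071008 0.19536345] [-3.1383613  -0.00485237  2.50067282] [-5.53717409e-02  6.97664964e-01  6.44648684e-01  1.52360988e+00
 -1.13668539e-05  5.85540282e-01]
row [5.48, -25.38, -2.0] 0.0 rows>= 7
```

Emit:
send_rows(steps=[0.3, -1.5, -1, 0, 1, -5, -1.5, 0, 1.9, -9, -2, 0, 2.8, -13, -2, 0, 3.7, -17, -2, 0, 4.6, -21, -2, 0, 5.2, -24, -2, 0, 5.48, -25.38, -2, 0])

```text
time_s: 11.8
eef_pos: [0.5757, -0.1314, 0.2207]
ee_rot: [-3.141, 0.0, 2.498]
force: [1.0, -0.0, 1.0]
gripper_width: 0.0855
```

```bash
python3 - <<'E'
from h import *
imaging.camera("scene");imaging.camera("scene")
s=read_state();print(s["eef_pos"],s["ee_rot"],s["joint_positions"])
E
cat cmd.json;echo; python3 go.py .4687 -.3629 .15 2.7816
```

```text
[ 0.57743241 -0.13101867  0.22087589] [-3.14154158e+00  5.97645348e-04  2.49777167e+00] [-3.64679755e-01  3.35983622e-01  8.57905169e-02  1.32004278e+00
 -2.13763027e-04  2.79141186e-01]
[0.580007455317063, -0.12995142236593488, 0.22, 2.5006]
row [-5.01, -25.33, 7.0] -16.1 rows>= 7
```

```bash
echo "[0.5776,-0.1310,0.2208,2.498]" > cmd.json; python3 go.py .4687 -.3629 .14 2.7816
```

```text
row [-5.2, -25.09, 8.08] -16.2 rows>= 7
```

Emit:
send_rows(steps=[-0.3, -1.5, 0.3, -1, -1, -5, 1, -4, -1.8, -9, 2, -7, -2.7, -13, 3.5, -10, -3.5, -17, 5, -13, -4.4, -21, 6.5, -15, -5, -24, 7.5, -16.2, -5.2, -25.09, 8.08, -16.2])

```text
time_s: 12.57
eef_pos: [0.4699, -0.3649, 0.1371]
ee_rot: [-3.142, -0.002, 2.782]
force: [-0.2, 0.1, -0.9]
gripper_width: 0.0855
```

```bash
python3 - <<'E'
from fit import *
imaging.camera("scene")
S=grab("scene","i");Tt=grab("top","i")
s=read_state();print(s["eef_pos"],s["ee_rot"],s["joint_positions"])
c=s["eef_pos"];y=s["ee_rot"][2]
ty=np.array([np.sin(y),-np.cos(y),0]);tx=np.array([np.cos(y),np.sin(y),0])
L=lines((.4609,-.36,-.36),M["C"])
for sg in(-1,1):
    for r in(.0425,.057):
      a=c+ty*sg*r+[0,0,.005]; L.append((a-tx*.011,a+tx*.011,(0,0,255)))
crop(S,proj(S,c-[0,0,.05])[0],36,"pics/i.png",L)
E
```

```text
[ 0.47161634 -0.36180809  0.13848496] [ 3.14049485e+00 -1.21481098e-03  2.78167550e+00] [-7.95742952e-01  3.79127712e-01 -6.25641028e-02  1.13066921e+00
  4.82342220e-04 -4.35825509e-01]
```

View pics/i.png

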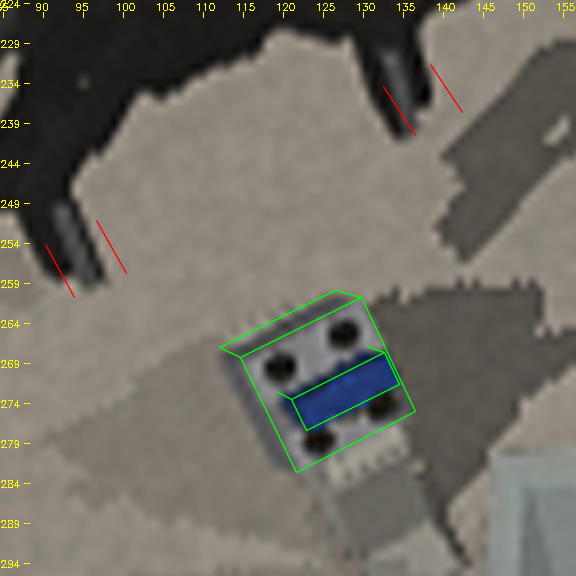

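```bash
python3 - <<'E'
from fit import *
s0=read_state();S=grab("scene","i");s=read_state();print(s0["eef_pos"],s["eef_pos"],s["ee_rot"])
c=s["eef_pos"];y=s["ee_rot"][2]
ty=np.array([np.sin(y),-np.cos(y),0]);tx=np.array([np.cos(y),np.sin(y),0])
L=lines((.4609,-.36,-.36),M["C"])
for sg in(-1,1):
    for r in(.0425,.057):
      a=c+ty*sg*r+[0,0,.005]; L.append((a-tx*.011,a+tx*.011,(0,0,255)))
crop(S,proj(S,c-[0,0,.03])[0],28,"pics/i2.png",L)
E
```

```text
[ 0.47161634 -0.36180809  0.13848496] [ 0.47224769 -0.3612357   0.13916001] [ 3.14088925e+00 -2.08755916e-04  2.78308031e+00]
```

View pics/i2.png

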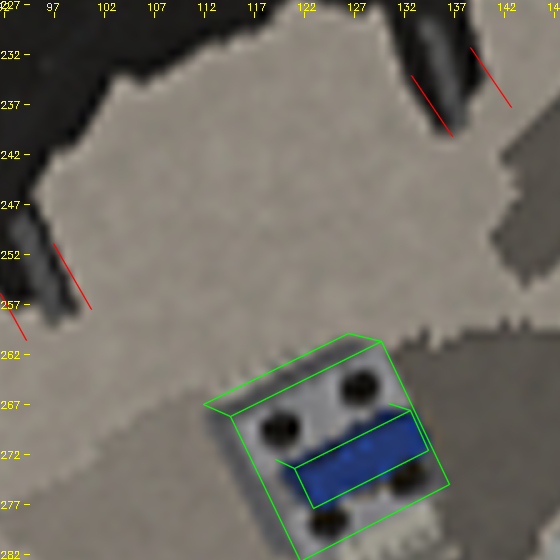

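```bash
echo "[0.4716,-0.3621,0.1392,2.7833]" > cmd.json; python3 go.py .4687 -.3629 .05 2.7816
```

```text
row [0.24, -0.18, 8.92] 0.1 rows>= 3
```

Emit:
send_rows(steps=[0.24, -0.18, 1.5, 0.1, 0.24, -0.18, 4, 0.1, 0.24, -0.18, 6.5, 0.1, 0.24, -0.18, 8.2, 0.1, 0.24, -0.18, 8.92, 0.1, 0.24, -0.18, 8.92, 0.1, 0.24, -0.18, 8.92, 0.1, 0.24, -0.18, 8.92, 0.1])

```text
time_s: 13.43
eef_pos: [0.4699, -0.363, 0.0515]
ee_rot: [-3.141, 0.002, 2.782]
force: [-0.2, 0.6, -0.4]
gripper_width: 0.0856
```

```bash
python3 - <<'E'
from fit import *
S=grab("scene","j");s=read_state();print(s["eef_pos"],s["ee_rot"],s["force"])
c=s["eef_pos"]
crop(S,proj(S,c)[0],28,"pics/j.png",lines((.4609,-.36,-.36),M["C"]))
E
```

```text
[ 0.46978106 -0.36320224  0.05153925] [-3.14060129e+00  2.23225445e-03  2.78214060e+00] [-0.40594842  0.38896411 -0.08333949]
```

View pics/j.png

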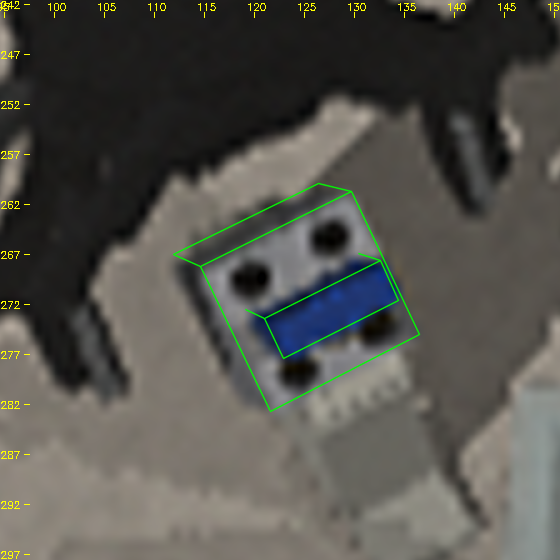

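Emit:
send_rows(steps=[0, 0, 0, 0, 0, 0, 0, 0, 0, 0, 0, 0, 0, 0, 0, 0, 0, 0, 0, 0, 0, 0, 0, 0, 0, 0, 0, 0, 0, 0, 0, 0], claw=0)

```text
time_s: 14.15
eef_pos: [0.4689, -0.3631, 0.0505]
ee_rot: [-3.141, 0.001, 2.782]
force: [-1.4, 1.0, 5.8]
gripper_width: 0.0365
```

```bash
cat cmd.json; python3 - <<'E'
from fit import *
S=grab("scene","k");s=read_state();print(s["eef_pos"],s["ee_rot"],s["force"],s["moment"])
c=s["eef_pos"]
crop(S,proj(S,c)[0],28,"pics/k.png",lines((.4609,-.36,-.36),M["C"]))
E
```

```text
[0.4687211909307788, -0.36294407247495086, 0.04999999999999999, 2.781554670748006][ 0.46887005 -0.36308909  0.05052148] [-3.14142190e+00  5.11008949e-04  2.78158057e+00] [-1.14179522  1.3537516   5.70329644] [0.30220695 0.24245303 0.09883676]
```

View pics/k.png

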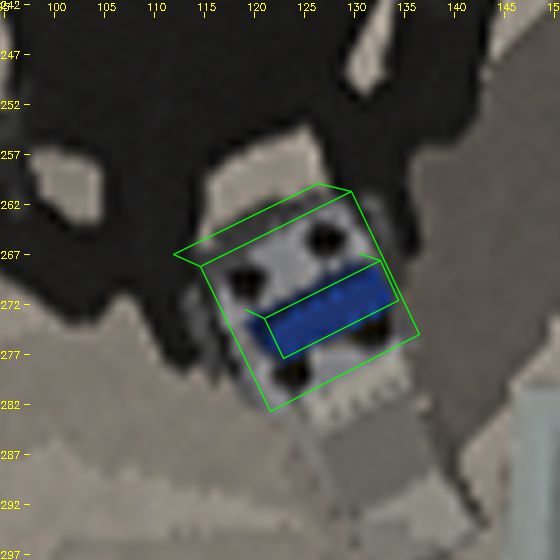

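Emit:
send_rows(steps=[0, 0, -0.5, 0, 0, 0, -1.5, 0, 0, 0, -3, 0, 0, 0, -5, 0, 0, 0, -7, 0, 0, 0, -8, 0, 0, 0, -8, 0, 0, 0, -8, 0])

```text
time_s: 14.87
eef_pos: [0.4689, -0.3631, 0.1301]
ee_rot: [-3.141, 0.001, 2.781]
force: [-1.2, -0.6, -2.8]
gripper_width: 0.0365
```

```bash
echo "[0.46872,-0.36294,0.13,2.78155]">cmd.json; python3 - <<'E'
from fit import *
S=grab("scene","l");s=read_state();print(s["eef_pos"],s["ee_rot"],s["force"],s["moment"])
c=s["eef_pos"]
crop(S,proj(S,c-[0,0,.01])[0],28,"pics/l.png",lines((.4609,-.36,-.36),M["C"],z0=c[2]-.05))
E
```

```text
[ 0.46854283 -0.3627767   0.12929624] [ 3.14126304e+00 -7.57802742e-04  2.78142622e+00] [-0.46576506  0.78952517 -1.92792117] [ 0.02204741  0.04695452 -0.05402676]
```

View pics/l.png

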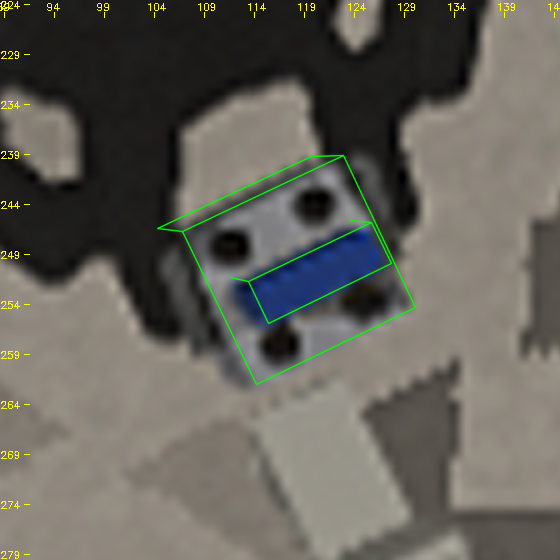

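```bash
python3 go.py .5483 -.1692 .07 2.7816
```

```text
row [-0.62, 20.94, 6.0] -0.0 rows>= 6
```

Emit:
send_rows(steps=[0, 1, 0, 0, -0.1, 3.5, 0.3, 0, -0.2, 7, 1, 0, -0.3, 10.5, 2, 0, -0.4, 14, 3.5, 0, -0.5, 17.5, 5, 0, -0.6, 20, 5.7, 0, -0.62, 20.94, 6, 0])

```text
time_s: 15.58
eef_pos: [0.548, -0.1648, 0.0676]
ee_rot: [3.14, -0.004, 2.785]
force: [-0.9, -0.5, -1.4]
gripper_width: 0.0366
```

Emit:
send_rows(steps=[0, 0, 0, 0, 0, 0, 0, 0, 0, 0, 0, 0])

```text
time_s: 15.83
eef_pos: [0.5483, -0.1699, 0.07]
ee_rot: [-3.141, 0.0, 2.781]
force: [0.3, -1.1, -1.7]
gripper_width: 0.0369
```

```bash
cat > sqv.py <<'E'
from fit import *
# wireframe of square block with lean phi, pivot P at block coords (xp,zp), P world pos, yaw
def sqE():
    b=.01875;E=[]
    q=lambda h,w:[(-w,-w,h),(w,-w,h),(w,w,h),(-w,w,h)]
    E+=loop(q(.0275,b))+loop(q(-.024,b))+loop(q(-.0275,b-.0035))
    E+=[((a*b,c*b,.0275),(a*b,c*b,-.024)) for a in(-1,1) for c in(-1,1)]
    f=lambda h:[(-.005,-.014,h),(.005,-.014,h),(.005,.014,h),(-.005,.014,h)]
    E+=loop(f(.0595))+[((a*.005,c*.014,.0275),(a*.005,c*.014,.0595)) for a in(-1,1) for c in(-1,1)]
    return E
def world(X,P,phi,yaw,xp=-.011,zp=.014):
    X=np.asarray(X,float);x=X[:,0]-xp;zz=X[:,2]-zp
    u=np.cos(phi)*x+np.sin(phi)*zz;w=-np.sin(phi)*x+np.cos(phi)*zz
    return np.c_[P[0]+np.cos(yaw)*u-np.sin(yaw)*X[:,1],P[1]+np.sin(yaw)*u+np.cos(yaw)*X[:,1],P[2]+w]
def show(tag,phideg,g=.0124,half=28,ln=True):
    S=grab("scene",tag);s=read_state();c=s["eef_pos"];y=s["ee_rot"][2]-np.pi
    print(c.round(4),s["ee_rot"].round(3),s["force"].round(1),s["moment"].round(2),round(s["gripper_width"],4))
    P=c+[0,0,g]
    L=[(*world([u,v],P,np.radians(phideg),y),(0,255,0)) for u,v in sqE()]
    crop(S,proj(S,c)[0],half,f"pics/{tag}.png",L if ln else [])
E
python3 -c "
from sqv import *
show('m',45)
import shutil
S=load('scene','m');s=read_state();crop(S,proj(S,s['eef_pos'])[0],28,'pics/m0.png')
"
```

```text
[ 0.5483 -0.1702  0.0702] [-3.141  0.     2.78 ] [-0.6  0.2 -1.4] [-0.01  0.02 -0.04] 0.0366
```

View pics/m.png

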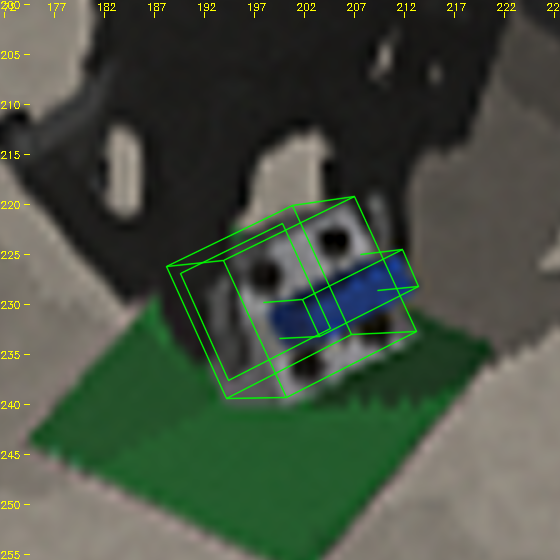

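View pics/m0.png

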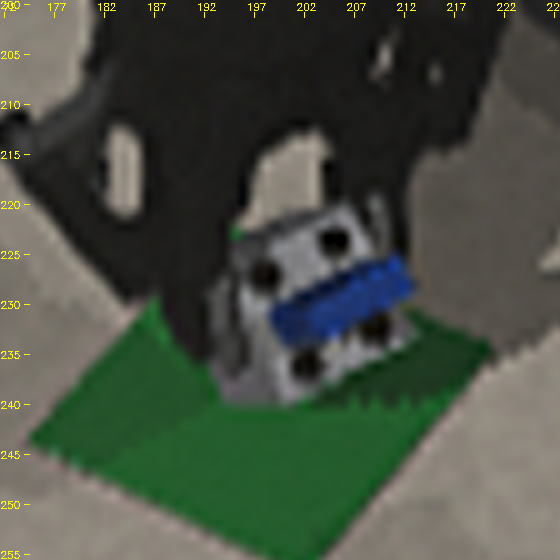

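Emit:
send_rows(steps=[0, 0, 1, 0, 0, 0, 2, 0, 0, 0, 2.7, 0, 0, 0, 3.0, 0, 0, 0, 3.0, 0, 0, 0, 3.0, 0])

```text
time_s: 16.38
eef_pos: [0.5482, -0.1694, 0.0395]
ee_rot: [3.142, -0.001, 2.781]
force: [0.3, 1.2, -0.8]
gripper_width: 0.0371
```

Emit:
send_rows(steps=[0, 0, 0.1, 0, 0, 0, 0.2, 0, 0, 0, 0.2, 0])

```text
time_s: 16.63
eef_pos: [0.5486, -0.1694, 0.0388]
ee_rot: [-3.141, 0.001, 2.781]
force: [-2.4, 0.5, 7.8]
gripper_width: 0.0367
```

Emit:
send_rows(steps=[0, 0, 0.2, 0, 0.15, 0, 0.18, 0, 0.3, 0, 0.15, 0, 0.45, 0, 0.13, 0, 0.6, 0, 0.11, 0])

```text
time_s: 17.05
eef_pos: [0.5448, -0.168, 0.0384]
ee_rot: [-3.141, 0.005, 2.782]
force: [2.5, -1.1, 5.8]
gripper_width: 0.0369
```

```bash
python3 -c "
from sqv import *
show('n',38)"
```

```text
[ 0.5445 -0.1679  0.0384] [-3.141  0.005  2.782] [ 2.6 -1.7  6.6] [-0.35 -0.58 -0.02] 0.0366
```

View pics/n.png

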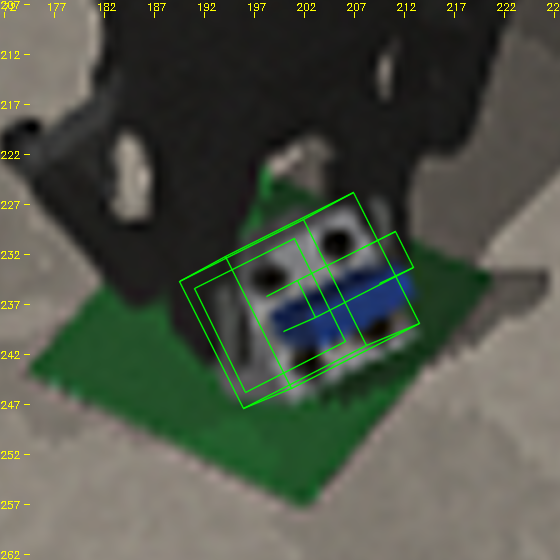

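```bash
python3 -c "
from sqv import *
S=load('scene','n');s=read_state();c=s['eef_pos'];y=s['ee_rot'][2]-np.pi
P=c+[0,0,.0124]
ims=[]
for ph in(45,41):
    L=[(*world([u,v],P,np.radians(ph),y),(0,255,0)) for u,v in sqE()]
    crop(S,proj(S,c)[0],24,'/tmp/a.png',L,k=8);ims.append(cv2.imread('/tmp/a.png'))
cv2.imwrite('pics/n2.png',np.hstack(ims))"
```

```text
(no output)
```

View pics/n2.png

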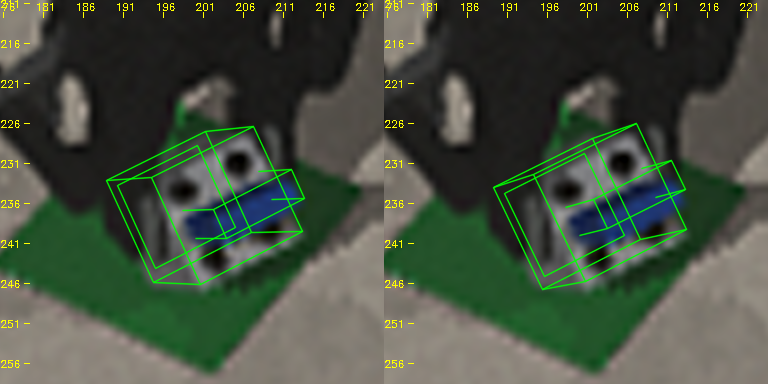

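```bash
echo "[0.54268,-0.16709,0.0369,2.7816]">cmd.json; python3 go.py .5918 -.1553 .075 3.2161
```

```text
row [-4.18, 2.83, -3.81] -24.9 rows>= 4
```

Emit:
send_rows(steps=[0, 0, -1, 0, 0, 0, -3, 0, -1, 0.7, -3.81, -6, -2.2, 1.5, -3.81, -12, -3.2, 2.2, -3.81, -18, -3.9, 2.6, -3.81, -23, -4.18, 2.83, -3.81, -24.9, -4.18, 2.83, -3.81, -24.9])

```text
time_s: 17.77
eef_pos: [0.5924, -0.155, 0.0751]
ee_rot: [3.141, -0.0, -3.065]
force: [-0.9, 0.1, -1.4]
gripper_width: 0.0366
```

Emit:
send_rows(steps=[0, 0, 0, 0, 0, 0, 0, 0, 0, 0, 0, 0])

```text
time_s: 18.02
eef_pos: [0.5915, -0.1554, 0.0751]
ee_rot: [3.141, -0.0, -3.068]
force: [0.5, -0.1, -0.5]
gripper_width: 0.0366
```

```bash
python3 -c "
from sqv import *
show('o',45,g=.0117)
S=load('scene','o');s=read_state();c=s['eef_pos'];y=s['ee_rot'][2]-np.pi;P=c+[0,0,.0117]
ims=[]
for ph in(None,45,40):
    L=[(*world([u,v],P,np.radians(ph),y),(0,255,0)) for u,v in sqE()] if ph else []
    L+=lines((.5242,-.1603,.0745),M['P'],col=(0,255,255))
    crop(S,proj(S,c)[0],24,'/tmp/a.png',L,k=8);ims.append(cv2.imread('/tmp/a.png')[:,80:330])
cv2.imwrite('pics/o2.png',np.hstack(ims))"; cat cmd.json
```

```text
[ 0.5915 -0.1554  0.0751] [ 3.142 -0.    -3.068] [-0.3 -0.6 -1.2] [-0.02 -0.04 -0.01] 0.0367
[0.5917697616303108, -0.15532882220696992, 0.07500000000000001, 3.216186983746588]
```

View pics/o2.png

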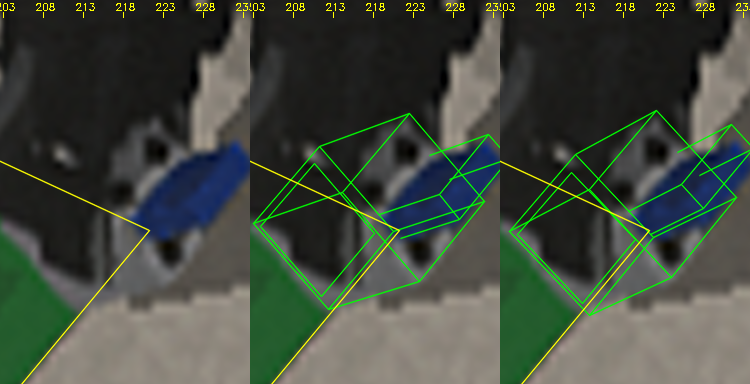

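Emit:
send_rows(steps=[0, 0, 1, 0, 0, 0, 2, 0, 0, 0, 3, 0, 0, 0, 3.6, 0, 0, 0, 3.78, 0, 0, 0, 3.78, 0, 0, 0, 3.78, 0])

```text
time_s: 18.65
eef_pos: [0.592, -0.1554, 0.0371]
ee_rot: [3.142, -0.0, -3.067]
force: [-0.4, 0.2, -0.0]
gripper_width: 0.0365
```

Now approach the pad's edge (tool +x).

Emit:
send_rows(steps=[0.3, 0, 0, 0, 0.5, 0, 0, 0, 0.7, 0, 0, 0, 0.8, 0, 0, 0, 0.8, 0, 0, 0])

```text
time_s: 19.07
eef_pos: [0.5837, -0.156, 0.0374]
ee_rot: [-3.141, 0.0, -3.067]
force: [0.0, -0.2, -2.0]
gripper_width: 0.0365
```

Emit:
send_rows(steps=[0.1, 0, 0, 0, 0.2, 0, 0, 0, 0.3, 0, 0, 0, 0.3, 0, 0, 0])

```text
time_s: 19.4
eef_pos: [0.5807, -0.1561, 0.0372]
ee_rot: [3.142, -0.0, -3.067]
force: [0.1, 0.2, -1.6]
gripper_width: 0.0366
```

Emit:
send_rows(steps=[0.1, 0, 0, 0, 0.2, 0, 0, 0, 0.3, 0, 0, 0, 0.4, 0, 0, 0, 0.4, 0, 0, 0])

```text
time_s: 19.82
eef_pos: [0.5779, -0.1568, 0.0382]
ee_rot: [-3.14, 0.002, -3.067]
force: [0.1, -0.7, 10.0]
gripper_width: 0.0367
```

```bash
cat >> sqv.py <<'E'
def multi(tag,phis,g=.0117,half=24,out=None):
    S=grab("scene",tag);s=read_state();c=s['eef_pos'];y=s['ee_rot'][2]-np.pi;P=c+[0,0,g]
    print(c.round(4),s["ee_rot"].round(3),s["force"].round(1),s["moment"].round(2),round(s["gripper_width"],4))
    ims=[]
    for ph in phis:
        L=[(*world([u,v],P,np.radians(ph),y),(0,255,0)) for u,v in sqE()] if ph is not None else []
        crop(S,proj(S,c)[0],half,'/tmp/a.png',L,k=10);ims.append(cv2.imread('/tmp/a.png')[:,110:370])
    cv2.imwrite(f'pics/{tag}.png',np.hstack(ims))
E
python3 -c "
from sqv import *
multi('p',(None,45,35))"
```

```text
[ 0.5778 -0.1568  0.0383] [-3.140e+00  2.000e-03 -3.067e+00] [1.2 0.6 6.3] [ 0.02 -0.31 -0.01] 0.0366
```

View pics/p.png

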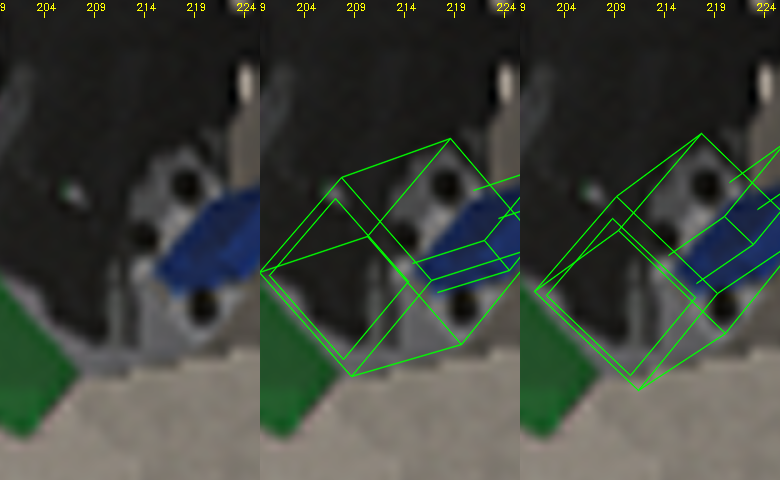

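Emit:
send_rows(steps=[0.1, 0, 0.1, 0, 0.2, 0, 0.2, 0, 0.3, 0, 0.3, 0, 0.3, 0, 0.3, 0])

```text
time_s: 20.2
eef_pos: [0.5775, -0.1569, 0.0381]
ee_rot: [-3.14, 0.009, -3.066]
force: [5.1, 4.8, 25.3]
gripper_width: 0.0366
```

Emit:
send_rows(steps=[0.2, 0, -0.1, 0, 0.4, 0, -0.2, 0, 0.6, 0, -0.2, 0, 0.6, 0, -0.2, 0])

```text
time_s: 20.53
eef_pos: [0.57, -0.1578, 0.0384]
ee_rot: [-3.139, 0.006, -3.067]
force: [5.8, 0.1, 12.1]
gripper_width: 0.0363
```

```bash
python3 -c "
from sqv import *
multi('q',(None,45,35))"
```

```text
[ 0.5701 -0.1578  0.0384] [-3.139  0.005 -3.067] [ 3.5  1.9 11.4] [ 0.13 -0.82  0.02] 0.0367
```

View pics/q.png

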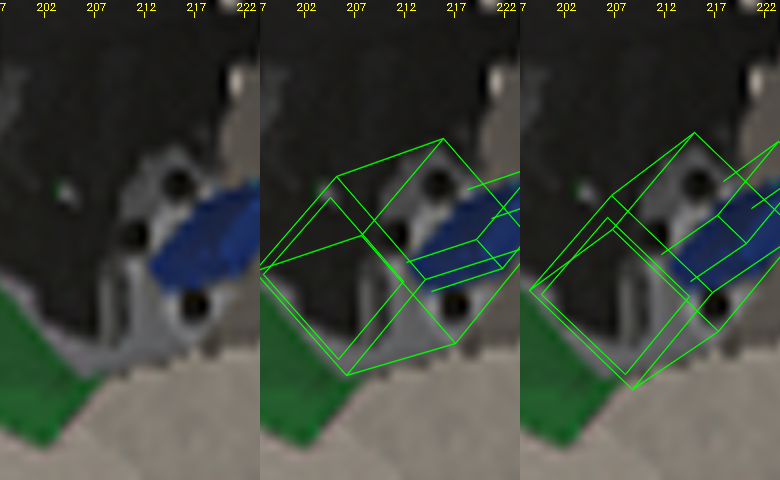

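```bash
echo "[0.56784,-0.15712,0.0362,3.21619]">cmd.json; python3 go.py .5675 -.157 .13 3.2; python3 go.py .4687 -.3629 .12 2.7816; python3 go.py - - .056 -
```

```text
row [0.03, 0.01, -9.38] 0.9 rows>= 3
row [11.08, -19.97, 1.0] 24.0 rows>= 6
row [0.0, 0.0, 6.4] -0.0 rows>= 2
```

Emit:
send_rows(steps=[0.03, 0.01, -1, 0.9, 0.03, 0.01, -3, 0.9, 0.03, 0.01, -6, 0.9, 0.03, 0.01, -8.5, 0.9, 0.03, 0.01, -9.38, 0.9])

```text
time_s: 21.0
eef_pos: [0.5683, -0.1574, 0.1337]
ee_rot: [-3.14, 0.003, -3.083]
force: [1.2, -0.8, -1.6]
gripper_width: 0.0366
```

Emit:
send_rows(steps=[0.6, -1, 0.1, 3, 2, -3.5, 0.3, 6, 3.7, -6.7, 0.5, 10, 5.4, -9.9, 0.7, 14, 7.1, -13, 0.8, 18, 8.8, -16, 1, 22, 10.3, -18.8, 1, 24, 11.08, -19.97, 1, 24])

```text
time_s: 21.67
eef_pos: [0.4666, -0.3658, 0.119]
ee_rot: [-3.141, -0.002, 2.776]
force: [0.5, 0.4, -1.1]
gripper_width: 0.0366
```

Emit:
send_rows(steps=[0, 0, 0, 0, 0, 0, 0, 0, 0, 0, 1.5, 0, 0, 0, 3.5, 0, 0, 0, 5.5, 0, 0, 0, 6.4, 0, 0, 0, 6.4, 0, 0, 0, 6.4, 0])

```text
time_s: 22.33
eef_pos: [0.4692, -0.362, 0.0561]
ee_rot: [3.141, -0.001, 2.783]
force: [0.6, 0.2, -0.5]
gripper_width: 0.0366
```

```bash
python3 -c "
from sqv import *
multi('r',(None,45,50))"
```

```text
[ 0.4694 -0.3625  0.0568] [-3.141e+00  1.000e-03  2.783e+00] [ 0.   0.2 -0.5] [-0.06 -0.03 -0.03] 0.0366
```

View pics/r.png

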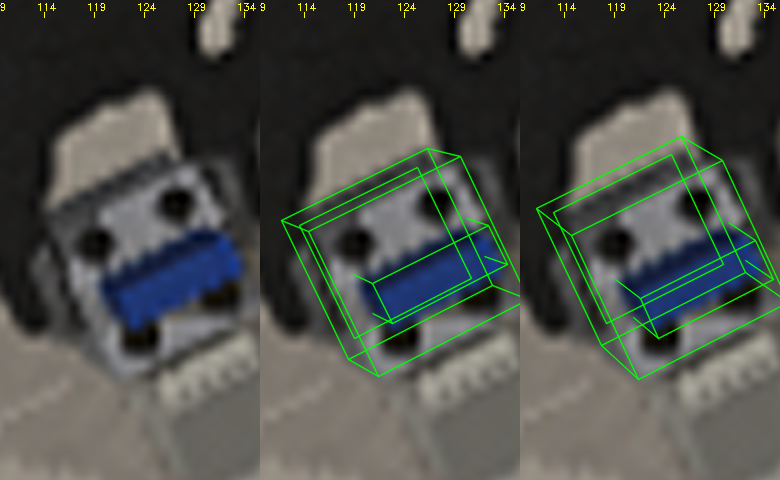

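Emit:
send_rows(steps=[0, 0, 0.2, 0, 0, 0, 0.4, 0, 0, 0, 0.5, 0, 0, 0, 0.5, 0, 0, 0, 0.5, 0])

```text
time_s: 22.8
eef_pos: [0.4689, -0.3631, 0.0512]
ee_rot: [-3.142, 0.0, 2.781]
force: [1.5, 0.1, -1.8]
gripper_width: 0.0365
```

Emit:
send_rows(steps=[0, 0, 0.1, 0, 0, 0, 0.15, 0, 0, 0, 0.15, 0])

```text
time_s: 23.05
eef_pos: [0.4691, -0.3632, 0.0507]
ee_rot: [-3.141, 0.002, 2.782]
force: [-3.1, 1.9, 9.0]
gripper_width: 0.0367
```

Emit:
send_rows(steps=[0, 0, -0.05, 0, 0, 0, -0.05, 0, 0, 0, -0.05, 0], claw=0.42)

```text
time_s: 23.3
eef_pos: [0.4691, -0.3632, 0.0508]
ee_rot: [-3.141, 0.001, 2.782]
force: [-0.9, 2.8, 8.1]
gripper_width: 0.0366
```

Emit:
send_rows(steps=[0, 0, 0, 0, 0, 0, 0, 0], claw=0.43)

```text
time_s: 23.47
eef_pos: [0.4691, -0.3632, 0.0507]
ee_rot: [-3.141, 0.001, 2.782]
force: [0.5, 2.2, 6.5]
gripper_width: 0.037
```

Emit:
send_rows(steps=[0, 0, 0, 0, 0, 0, 0, 0], claw=0.44)

```text
time_s: 23.63
eef_pos: [0.4689, -0.363, 0.05]
ee_rot: [-3.141, 0.0, 2.781]
force: [0.9, -0.3, 1.4]
gripper_width: 0.0374
```

Emit:
send_rows(steps=[0, 0, 0, 0, 0, 0, 0, 0, 0, 0, 0, 0], claw=0.6)

```text
time_s: 23.88
eef_pos: [0.4686, -0.3629, 0.0497]
ee_rot: [3.141, -0.001, 2.781]
force: [0.2, -0.2, -0.5]
gripper_width: 0.0514
```

Emit:
send_rows(steps=[0.3, 0, 0.1, 0, 0.6, 0, 0.25, 0, 0.92, 0, 0.36, 0, 0.92, 0, 0.36, 0, 0.92, 0, 0.36, 0])

```text
time_s: 24.3
eef_pos: [0.4599, -0.3596, 0.0463]
ee_rot: [3.141, -0.0, 2.781]
force: [-0.4, 0.2, 0.5]
gripper_width: 0.0512
```

```bash
python3 -c "
from sqv import *
S=grab('scene','s');s=read_state();c=s['eef_pos'];y=-.36;print(c,s['ee_rot'])
P=np.array([.4689,-.3630,.0500+.0117])
ims=[]
for ph in(None,45):
    L=[(*world([u,v],P,np.radians(ph),y),(0,255,0)) for u,v in sqE()] if ph else []
    crop(S,proj(S,c)[0],24,'/tmp/a.png',L,k=8);ims.append(cv2.imread('/tmp/a.png'))
cv2.imwrite('pics/s.png',np.hstack(ims))"
```

```text
[ 0.46009692 -0.3596949   0.04642468] [-3.14159119e+00  6.06181285e-05  2.78138899e+00]
```

View pics/s.png

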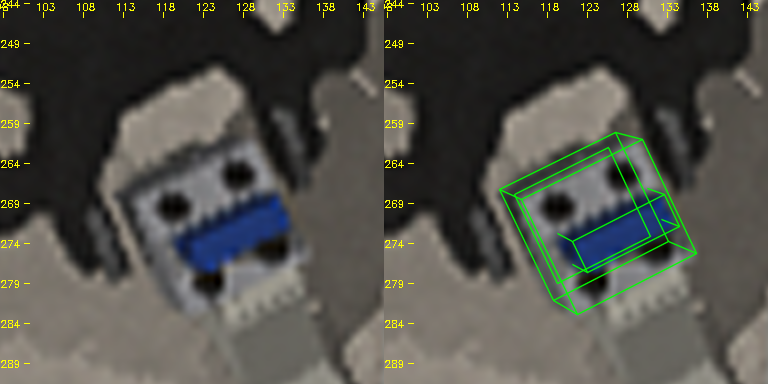

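Emit:
send_rows(steps=[0, 0, 0, 0, 0, 0, 0, 0, 0, 0, 0, 0, 0, 0, 0, 0, 0, 0, 0, 0], claw=0.3)

```text
time_s: 24.77
eef_pos: [0.4603, -0.3598, 0.0467]
ee_rot: [-3.141, 0.0, 2.782]
force: [0.0, -0.3, 5.3]
gripper_width: 0.0364
```

Emit:
send_rows(steps=[0, 0, -0.5, 0, 0, 0, -1.5, 0, 0, 0, -3, 0, 0, 0, -5, 0, 0, 0, -7, 0, 0, 0, -8, 0, 0, 0, -8, 0])

```text
time_s: 25.35
eef_pos: [0.461, -0.3605, 0.129]
ee_rot: [-3.14, 0.004, 2.782]
force: [0.0, -1.2, -2.3]
gripper_width: 0.0364
```

```bash
python3 -c "
from sqv import *
S=grab('scene','t');s=read_state();c=s['eef_pos'];y=s['ee_rot'][2]-np.pi;P=c+[0,0,.0117]
print(c.round(4),s['force'].round(1),s['moment'].round(2),round(s['gripper_width'],4))
ims=[]
for ph in(None,45):
    L=[(*world([u,v],P,np.radians(ph),y,-.015,.005),(0,255,0)) for u,v in sqE()] if ph else []
    crop(S,proj(S,c)[0],24,'/tmp/a.png',L,k=8);ims.append(cv2.imread('/tmp/a.png'))
cv2.imwrite('pics/t.png',np.hstack(ims))"
```

```text
[ 0.4605 -0.36    0.1273] [-1.1  0.5 -2. ] [-0.04  0.02 -0.02] 0.0365
```

View pics/t.png

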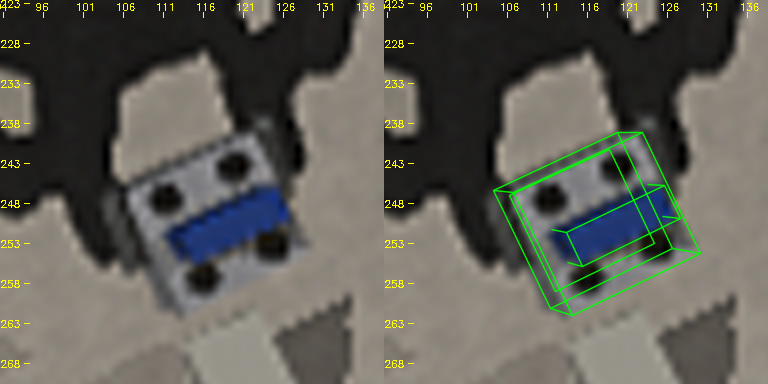

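```bash
echo "[0.46011,-0.35970,0.1264,2.78155]">cmd.json; python3 go.py .5400 -.1662 .065 2.7816; python3 go.py - - .0368 -
```

```text
row [-0.66, 20.92, 6.14] -0.0 rows>= 6
row [0.0, 0.0, 2.82] -0.0 rows>= 1
```

Emit:
send_rows(steps=[0, 1, 0, 0, -0.1, 3.5, 0.3, 0, -0.2, 7, 1, 0, -0.3, 10.5, 2, 0, -0.4, 14, 3.5, 0, -0.5, 17.5, 5, 0, -0.6, 20, 5.7, 0, -0.66, 20.92, 6.14, 0])

```text
time_s: 26.07
eef_pos: [0.5395, -0.1617, 0.0625]
ee_rot: [3.14, -0.004, 2.785]
force: [-1.3, -0.3, -1.9]
gripper_width: 0.0364
```

Emit:
send_rows(steps=[0, 0, 0, 0, 0, 0, 0, 0, 0, 0, 0.5, 0, 0, 0, 1.3, 0, 0, 0, 2.2, 0, 0, 0, 2.82, 0, 0, 0, 2.82, 0, 0, 0, 2.82, 0])

```text
time_s: 26.73
eef_pos: [0.5396, -0.1665, 0.0362]
ee_rot: [3.141, -0.001, 2.781]
force: [-0.3, -0.2, -1.7]
gripper_width: 0.0366
```

Emit:
send_rows(steps=[0, 0, 0.1, 0, 0, 0, 0.2, 0, 0, 0, 0.3, 0, 0, 0, 0.3, 0])

```text
time_s: 27.07
eef_pos: [0.5402, -0.1664, 0.0348]
ee_rot: [-3.141, 0.001, 2.782]
force: [-3.5, -0.6, 8.1]
gripper_width: 0.0369
```

Emit:
send_rows(steps=[0, 0, 0.15, 0, 0.1, 0, 0.15, 0, 0.2, 0, 0.16, 0, 0.3, 0, 0.16, 0, 0.4, 0, 0.17, 0, 0.5, 0, 0.17, 0], claw=0.427)

```text
time_s: 27.57
eef_pos: [0.5387, -0.1659, 0.0347]
ee_rot: [-3.141, 0.009, 2.782]
force: [5.4, -2.5, 11.6]
gripper_width: 0.0366
```

```bash
cat >> sqv.py <<'E'
def multi2(tag,phis,xp=-.015,zp=.005,g=.0117,half=24):
    S=grab("scene",tag);s=read_state();c=s['eef_pos'];y=s['ee_rot'][2]-np.pi;P=c+[0,0,g]
    print(c.round(4),s["force"].round(1),s["moment"].round(2),round(s["gripper_width"],4))
    ims=[]
    for ph in phis:
        L=[(*world([u,v],P,np.radians(ph),y,xp,zp),(0,255,0)) for u,v in sqE()] if ph is not None else []
        crop(S,proj(S,c)[0],half,'/tmp/a.png',L,k=10);ims.append(cv2.imread('/tmp/a.png')[60:,100:370])
    cv2.imwrite(f'pics/{tag}.png',np.hstack(ims[:3]))
E
python3 -c "
from sqv import *
multi2('u',(None,45,38))"
```

```text
[ 0.5385 -0.1659  0.0347] [ 5.4 -2.1 10.6] [-0.46 -1.27 -0.01] 0.0364
```

View pics/u.png

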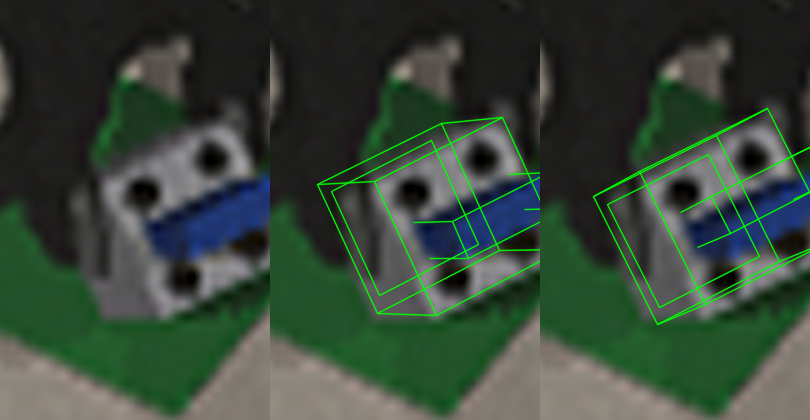

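Emit:
send_rows(steps=[0, 0, 0, 0, 0, 0, 0, 0], claw=0.431)

```text
time_s: 27.78
eef_pos: [0.5385, -0.1659, 0.0346]
ee_rot: [-3.141, 0.008, 2.782]
force: [3.8, -2.5, 13.1]
gripper_width: 0.0366
```

Emit:
send_rows(steps=[0, 0, 0, 0, 0, 0, 0, 0], claw=0.434)

```text
time_s: 27.95
eef_pos: [0.5384, -0.1658, 0.0345]
ee_rot: [-3.141, 0.008, 2.782]
force: [4.2, -2.4, 12.3]
gripper_width: 0.0373
```

Emit:
send_rows(steps=[0.1, 0, 0, 0, 0.2, 0, 0.01, 0, 0.2, 0, 0.01, 0], claw=0.435)

```text
time_s: 28.2
eef_pos: [0.5364, -0.1651, 0.0342]
ee_rot: [-3.141, 0.007, 2.782]
force: [3.8, -2.2, 9.3]
gripper_width: 0.0369
```

Emit:
send_rows(steps=[0.1, 0, 0.01, 0, 0.2, 0, 0.02, 0, 0.3, 0, 0.03, 0, 0.4, 0, 0.05, 0])

```text
time_s: 28.53
eef_pos: [0.5326, -0.1636, 0.0336]
ee_rot: [-3.141, 0.007, 2.782]
force: [5.2, -2.7, 8.3]
gripper_width: 0.0374
```

```bash
python3 -c "
from sqv import *
multi2('v',(None,45,35))"
```

```text
[ 0.5324 -0.1636  0.0336] [ 4.2 -1.4  8.7] [-0.44 -1.14  0.01] 0.0373
```

View pics/v.png

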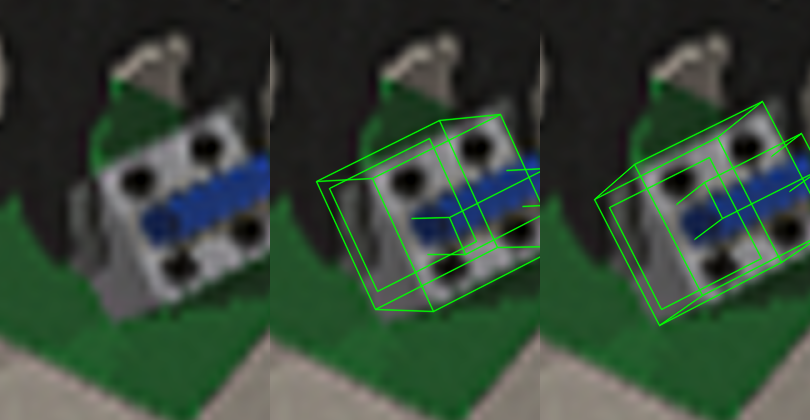

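Emit:
send_rows(steps=[0.13, 0, 0.02, 0, 0.25, 0, 0.04, 0, 0.38, 0, 0.07, 0, 0.5, 0, 0.1, 0, 0.63, 0, 0.14, 0, 0.76, 0, 0.18, 0, 0.85, 0, 0.21, 0])

```text
time_s: 29.17
eef_pos: [0.5242, -0.1604, 0.0312]
ee_rot: [-3.141, 0.006, 2.782]
force: [4.2, -2.3, 7.2]
gripper_width: 0.0373
```

```bash
python3 -c "
from sqv import *
multi2('w',(None,30,22))"
```

```text
[ 0.524  -0.1604  0.0311] [ 3.8 -1.7  7.1] [-0.39 -0.97 -0.  ] 0.0371
```

View pics/w.png

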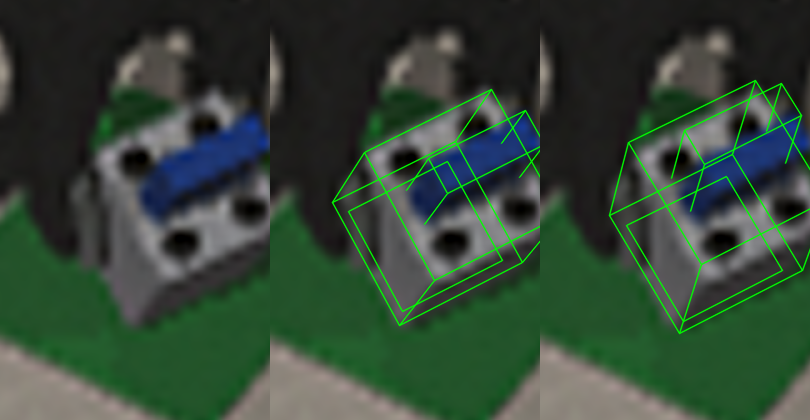

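Emit:
send_rows(steps=[0.13, 0, 0.05, 0, 0.26, 0, 0.1, 0, 0.38, 0, 0.15, 0, 0.5, 0, 0.21, 0, 0.62, 0, 0.27, 0, 0.7, 0, 0.31, 0])

```text
time_s: 29.72
eef_pos: [0.5173, -0.1579, 0.0278]
ee_rot: [-3.141, 0.005, 2.782]
force: [3.1, -1.0, 5.5]
gripper_width: 0.0371
```

```bash
python3 -c "
from sqv import *
multi2('x',(None,20,10))"
```

```text
[ 0.5171 -0.1578  0.0278] [ 3.4 -1.6  6. ] [-0.39 -0.79  0.01] 0.0373
```

View pics/x.png

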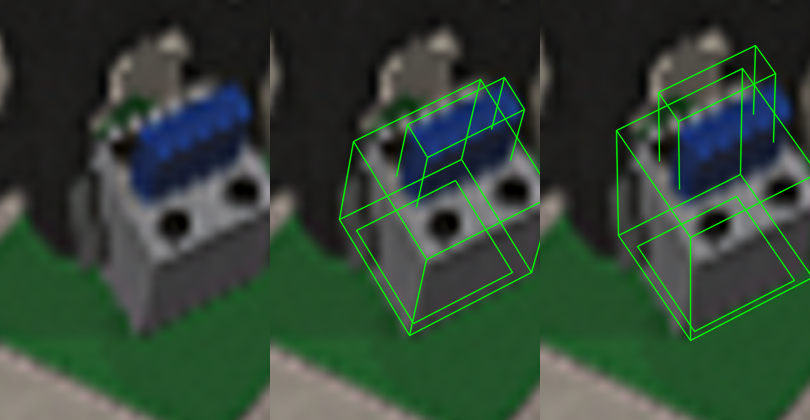

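Emit:
send_rows(steps=[0.12, 0, 0, 0, 0.24, 0, 0, 0, 0.36, 0, 0, 0, 0.48, 0, 0, 0, 0.6, 0, 0, 0])

```text
time_s: 30.18
eef_pos: [0.5117, -0.1557, 0.0278]
ee_rot: [-3.141, 0.005, 2.782]
force: [4.1, -1.2, 5.7]
gripper_width: 0.037
```

```bash
python3 -c "
from sqv import *
multi2('y',(None,15,8))"
```

```text
[ 0.5115 -0.1556  0.0278] [ 2.9 -1.2  5.9] [-0.32 -0.81  0.01] 0.0368
```

View pics/y.png

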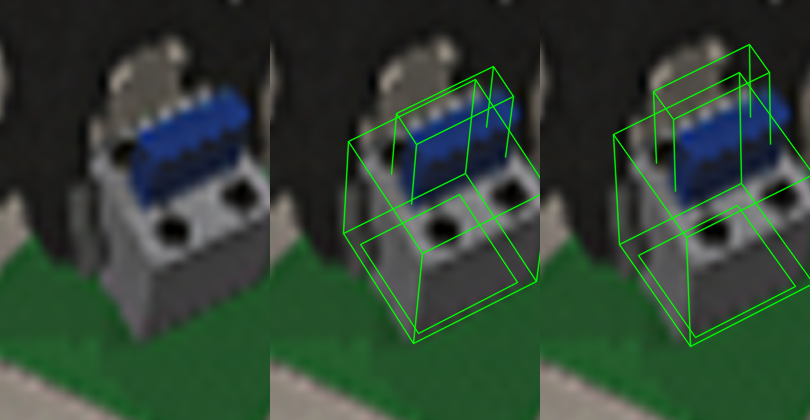

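Emit:
send_rows(steps=[0, 0, 0, 0, 0, 0, 0, 0], claw=0.437)

```text
time_s: 30.4
eef_pos: [0.5106, -0.1553, 0.0272]
ee_rot: [-3.141, 0.003, 2.782]
force: [1.4, -0.7, 4.2]
gripper_width: 0.0377
```

Emit:
send_rows(steps=[0, 0, -0.1, 0, 0, 0, -0.1, 0], claw=0.438)

```text
time_s: 30.57
eef_pos: [0.5093, -0.1546, 0.0272]
ee_rot: [3.142, -0.001, 2.782]
force: [0.3, -1.4, 2.6]
gripper_width: 0.0373
```

```bash
python3 -c "
from sqv import *
multi2('z',(None,15,8))"
```

```text
[ 0.5094 -0.1546  0.0272] [-0.4  0.2  3. ] [ 0.06 -0.   -0.  ] 0.0373
```

View pics/z.png

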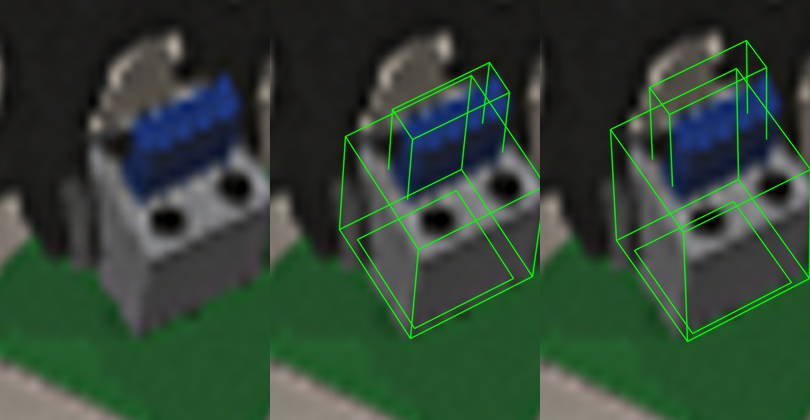

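Emit:
send_rows(steps=[0, 0, -0.1, 0, 0, 0, -0.2, 0], claw=0.439)

```text
time_s: 30.78
eef_pos: [0.5092, -0.1545, 0.029]
ee_rot: [3.141, -0.001, 2.782]
force: [0.9, -0.4, -1.2]
gripper_width: 0.0372
```

Emit:
send_rows(steps=[0, 0, -0.05, 0, 0, 0, -0.1, 0], claw=0.442)

```text
time_s: 30.95
eef_pos: [0.5095, -0.1547, 0.0302]
ee_rot: [3.142, -0.0, 2.782]
force: [0.3, 0.2, -0.4]
gripper_width: 0.0375
```

```bash
python3 -c "
from sqv import *
multi2('z1',(None,15,8))"
```

```text
[ 0.5096 -0.1547  0.0303] [-0.1  0.1  0.4] [-0.08  0.05 -0.02] 0.038
```

View pics/z1.png

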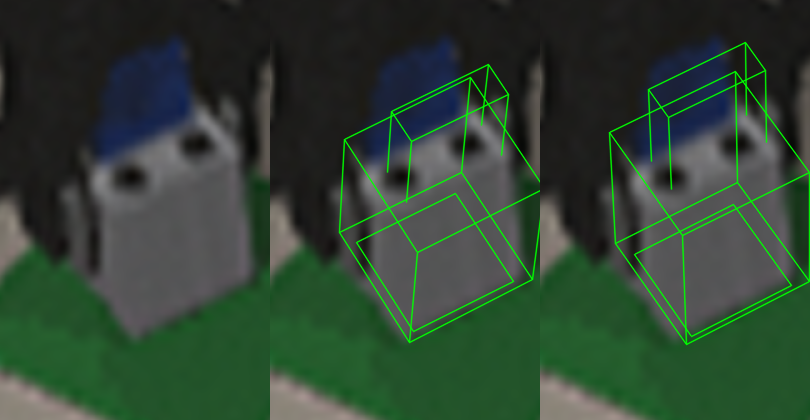

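Emit:
send_rows(steps=[0, 0, -0.1, 0, 0, 0, -0.1, 0, 0, 0, -0.1, 0], claw=0.6)

```text
time_s: 31.25
eef_pos: [0.5097, -0.1548, 0.0313]
ee_rot: [3.142, 0.0, 2.782]
force: [-0.3, -1.2, -0.1]
gripper_width: 0.0511
```

Emit:
send_rows(steps=[0, 0, -1, 0, 0, 0, -3, 0, 0, 0, -6, 0, 0, 0, -10, 0, 0, 0, -14, 0, 0, 0, -16, 0, 0, 0, -16, 0])

```text
time_s: 31.83
eef_pos: [0.5113, -0.1555, 0.1972]
ee_rot: [-3.141, 0.009, 2.782]
force: [0.1, 0.3, -0.8]
gripper_width: 0.0509
```

```bash
python3 - <<'E'
from sqv import *
S=grab("scene","A");Tt=grab("top","A");s=read_state();print(s["eef_pos"],s["ee_rot"],s["time_s"])
E=[((a[0],a[1],a[2]+.0275),(b[0],b[1],b[2]+.0275)) for a,b in sqE()]
vis=[e for e in E]
p0=np.array([.524,-.16,-.36])
best=None
for y in np.arange(-.6,-.1,.05):
    for x in np.arange(.50,.54,.004):
        for yy in np.arange(-.18,-.14,.004):
            pass
G=[grads(S,1.0)]
c=min(((score([x,yy,y],E,[S],G,.003),x,yy,y) for x in np.arange(.505,.545,.003) for yy in np.arange(-.18,-.14,.003) for y in np.arange(-.5,-.2,.05)))
r=minimize(score,c[1:],args=(E,[S],G,.003),method="Nelder-Mead",options=dict(initial_simplex=np.array(c[1:])+np.vstack([np.zeros(3),np.diag([.001,.001,.03])])))
print(c,r.x,r.fun)
L=lines(r.x,E,.003)
ims=[]
for l in([],L):
    crop(S,proj(S,[*r.x[:2],.04])[0],24,"/tmp/a.png",l,k=8);ims.append(cv2.imread("/tmp/a.png"))
cv2.imwrite("pics/A.png",np.hstack(ims))
E
```

```text
[ 0.50988757 -0.15487256  0.19266215] [-3.14137030e+00  2.37005791e-03  2.78156321e+00] 31.9333
(np.float64(-12.4657368811078), np.float64(0.514), np.float64(-0.15899999999999997), np.float64(-0.5)) [ 0.51512375 -0.15868758 -0.50971639] -12.89784046409152
```

View pics/A.png

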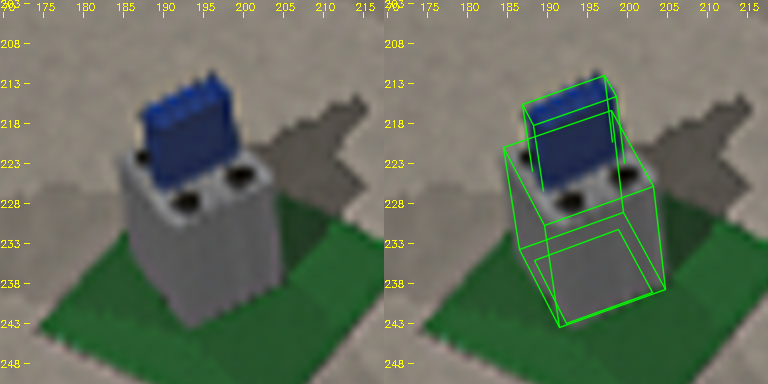

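```bash
python3 - <<'E'
from sqv import *
S=load("scene","A")
E=[((a[0],a[1],a[2]+.0275),(b[0],b[1],b[2]+.0275)) for a,b in sqE()]
q=lambda x,y,z:(x*.01875,y*.01875,z)
# visible: top square, front vertical edges, fin
b=.01875
V=loop([(-b,-b,.055),(b,-b,.055),(b,b,.055),(-b,b,.055)])+[((b,-b,.055),(b,-b,.0035)),((b,b,.055),(b,b,.0035)),((-b,-b,.055),(-b,-b,.0035)),((b,-b,.0035),(b,b,.0035)),((b,-b,.0035),(-b,-b,.0035))]
V+=[e for e in E if min(e[0][2],e[1][2])>.054 and max(e[0][2],e[1][2])>.08]
for sig in(.8,1.2):
    G=[grads(S,sig)]
    for y in(-.5,-.45,-.4,-.36,-.3):
        c=min(((score([x,yy,y],V,[S],G,.003),x,yy) for x in np.arange(.505,.54,.002) for yy in np.arange(-.175,-.145,.002)))
        r=minimize(lambda p:score([*p,y],V,[S],G,.003),c[1:],method="Nelder-Mead",options=dict(initial_simplex=np.array(c[1:])+[[0,0],[.001,0],[0,.001]]))
        print(sig,y,r.x.round(4),r.fun)
ims=[]
for p in((.5213,-.1608,-.36),(*r.x,-.36)):
    crop(S,proj(S,[*p[:2],.04])[0],24,"/tmp/a.png",lines(p,V,.003),k=8);ims.append(cv2.imread("/tmp/a.png"))
cv2.imwrite("pics/A2.png",np.hstack(ims))
E
```

```text
0.8 -0.5 [ 0.5151 -0.1588] -17.13282642686583
0.8 -0.45 [ 0.5152 -0.1586] -17.13936902138255
0.8 -0.4 [ 0.5152 -0.1585] -16.839116395448606
0.8 -0.36 [ 0.5152 -0.1586] -16.461848752253612
0.8 -0.3 [ 0.5152 -0.1589] -15.73850892540183
1.2 -0.5 [ 0.5149 -0.1585] -13.66723055326104
1.2 -0.45 [ 0.5153 -0.1587] -13.55493903281285
1.2 -0.4 [ 0.5153 -0.1587] -13.291304675662259
1.2 -0.36 [ 0.5152 -0.1586] -12.978127836272117
1.2 -0.3 [ 0.515  -0.1582] -12.422424982234006
```

View pics/A2.png

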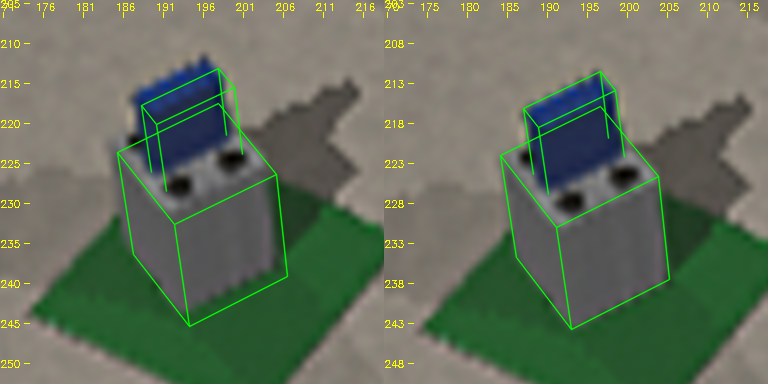

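```bash
echo "[0.50958,-0.15476,0.1913,2.7816]">cmd.json; python3 go.py .5125 -.157 .16 1.98;python3 go.py .5152 -.1586 .13 1.171; python3 go.py - - .0735 -
```

```text
row [-0.35, -0.11, 3.13] 45.9 rows>= 7
row [-0.25, 0.19, 3.0] 46.4 rows>= 7
row [0.0, 0.0, 5.65] -0.0 rows>= 2
```

Emit:
send_rows(steps=[-0.35, -0.11, 1, 5, -0.35, -0.11, 2, 11, -0.35, -0.11, 3.13, 18, -0.35, -0.11, 3.13, 25, -0.35, -0.11, 3.13, 32, -0.35, -0.11, 3.13, 39, -0.35, -0.11, 3.13, 45.9, -0.35, -0.11, 3.13, 45.9])

```text
time_s: 32.6
eef_pos: [0.5119, -0.1567, 0.1588]
ee_rot: [-3.14, -0.002, 1.975]
force: [-0.5, -0.2, 0.0]
gripper_width: 0.0517
```

Emit:
send_rows(steps=[-0.25, 0.19, 1, 7, -0.25, 0.19, 2, 14, -0.25, 0.19, 3, 21, -0.25, 0.19, 3, 28, -0.25, 0.19, 3, 35, -0.25, 0.19, 3, 42, -0.25, 0.19, 3, 46.4, -0.25, 0.19, 3, 46.4])

```text
time_s: 33.27
eef_pos: [0.5148, -0.1584, 0.1292]
ee_rot: [-3.14, -0.0, 1.171]
force: [-0.2, -0.4, -1.2]
gripper_width: 0.0511
```

Emit:
send_rows(steps=[0, 0, 0, 0, 0, 0, 0, 0, 0, 0, 0, 0])

```text
time_s: 33.52
eef_pos: [0.5151, -0.1585, 0.1298]
ee_rot: [-3.141, -0.0, 1.174]
force: [-0.4, 0.9, -0.4]
gripper_width: 0.0514
```

```bash
python3 - <<'E'
from sqv import *
S=grab("scene","B");s=read_state();c=s["eef_pos"];y=s["ee_rot"][2];print(c,s["ee_rot"],s["force"])
ty=np.array([np.sin(y),-np.cos(y),0]);tx=np.array([np.cos(y),np.sin(y),0])
E=[((a[0],a[1],a[2]+.0275),(b[0],b[1],b[2]+.0275)) for a,b in sqE()]
L=lines((.5152,-.1586,-.40),[e for e in E if max(e[0][2],e[1][2])>.054],.003)
for sg in(-1,1):
    for r in(.0255,.040):
      a=c+ty*sg*r+[0,0,-.003]; L.append((a-tx*.011,a+tx*.011,(0,0,255)))
ims=[]
for l in([],L):
    crop(S,proj(S,[.5152,-.1586,.09])[0],24,"/tmp/a.png",l,k=8);ims.append(cv2.imread("/tmp/a.png"))
cv2.imwrite("pics/B.png",np.hstack(ims))
E
```

```text
[ 0.5151908  -0.15854698  0.1298398 ] [-3.14129355e+00 -6.83358619e-07  1.17290631e+00] [-0.192929    0.14267357 -0.19596746]
```

View pics/B.png

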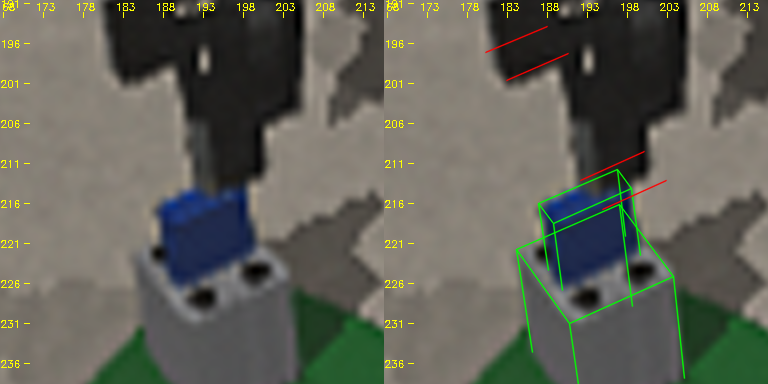

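Emit:
send_rows(steps=[0, 0, 1, 0, 0, 0, 2.5, 0, 0, 0, 4, 0, 0, 0, 5.2, 0, 0, 0, 5.65, 0, 0, 0, 5.65, 0, 0, 0, 5.65, 0])

```text
time_s: 34.15
eef_pos: [0.5153, -0.1586, 0.0734]
ee_rot: [-3.141, -0.0, 1.171]
force: [0.3, 0.4, -0.5]
gripper_width: 0.0515
```

Emit:
send_rows(steps=[0, 0, 0, 0, 0, 0, 0, 0, 0, 0, 0, 0, 0, 0, 0, 0, 0, 0, 0, 0, 0, 0, 0, 0, 0, 0, 0, 0, 0, 0, 0, 0], claw=0)

```text
time_s: 34.82
eef_pos: [0.5155, -0.1586, 0.0739]
ee_rot: [3.141, -0.0, 1.171]
force: [-0.6, 0.4, 5.2]
gripper_width: 0.0089
```

```bash
python3 go.py - - .19 -; python3 go.py .5925 .0720 .19 1.4428
```

```text
row [0.0, 0.0, -11.65] -0.0 rows>= 3
row [24.25, -1.86, -0.0] -15.6 rows>= 6
```

Emit:
send_rows(steps=[0, 0, -0.5, 0, 0, 0, -2, 0, 0, 0, -4.5, 0, 0, 0, -7.5, 0, 0, 0, -10, 0, 0, 0, -11.5, 0, 0, 0, -11.65, 0, 0, 0, -11.65, 0])

```text
time_s: 35.48
eef_pos: [0.5154, -0.1587, 0.1903]
ee_rot: [3.14, 0.0, 1.171]
force: [0.6, 0.5, -2.1]
gripper_width: 0.0085
```

```bash
python3 - <<'E'
from sqv import *
S=grab("scene","C");s=read_state();c=s["eef_pos"];y=s["ee_rot"][2];print(c,s["ee_rot"],s["force"],s["moment"])
E=[((a[0],a[1],a[2]+.0275),(b[0],b[1],b[2]+.0275)) for a,b in sqE()]
L=lines((c[0],c[1],y-np.pi/2),E,c[2]-.0705)
ims=[]
for l in([],L):
    crop(S,proj(S,[c[0],c[1],c[2]-.03])[0],24,"/tmp/a.png",l,k=8);ims.append(cv2.imread("/tmp/a.png"))
cv2.imwrite("pics/C.png",np.hstack(ims))
E
```

```text
[ 0.51496486 -0.1584613   0.18918786] [-3.14077500e+00 -4.50557672e-06  1.17052668e+00] [-0.70708785 -0.85107327 -1.97612835] [0.0310678  0.06401577 0.0045665 ]
```

View pics/C.png

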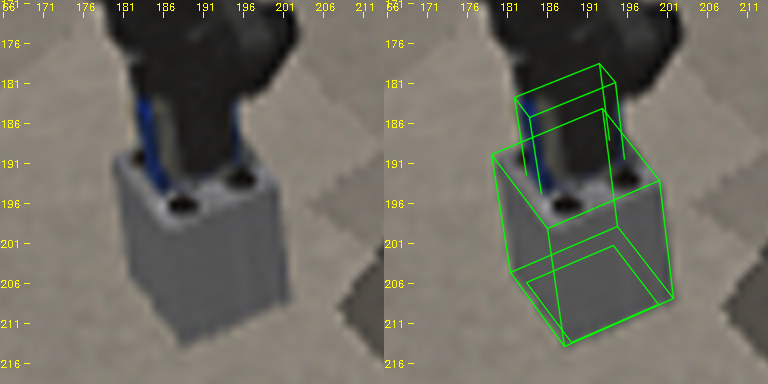

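Emit:
send_rows(steps=[1, -0.1, 0, -1, 3.8, -0.3, 0, -3, 7.8, -0.6, 0, -6, 11.8, -0.9, 0, -9, 15.8, -1.2, 0, -12, 19.8, -1.5, 0, -15, 23, -1.8, 0, -15.6, 24.25, -1.86, 0, -15.6])

```text
time_s: 36.2
eef_pos: [0.5926, 0.0767, 0.1881]
ee_rot: [-3.139, -0.001, 1.448]
force: [-0.7, -0.7, -1.9]
gripper_width: 0.0088
```

Emit:
send_rows(steps=[0, 0, 0, 0, 0, 0, 0.5, 0, 0, 0, 1, 0, 0, 0, 1.5, 0, 0, 0, 1.5, 0, 0, 0, 1.5, 0, 0, 0, 1.5, 0, 0, 0, 1.5, 0])

```text
time_s: 36.87
eef_pos: [0.5927, 0.0715, 0.1753]
ee_rot: [3.141, -0.0, 1.442]
force: [0.1, -0.2, -1.9]
gripper_width: 0.0089
```

```bash
cat > D.py <<'E'
from sqv import *
import sys
tag=sys.argv[1]
S=grab("scene",tag);s=read_state();c=s["eef_pos"];y=s["ee_rot"][2]-np.pi/2;print(c,s["ee_rot"],s["force"],s["time_s"])
b=.01875
V=loop([(-b,-b,.055),(b,-b,.055),(b,b,.055),(-b,b,.055)])+[((b,-b,.055),(b,-b,.0035)),((b,b,.055),(b,b,.0035)),((-b,-b,.055),(-b,-b,.0035)),((b,-b,.0035),(b,b,.0035)),((b,-b,.0035),(-b,-b,.0035))]
w=b-.0035
V+=loop([(-w,-w,0),(w,-w,0),(w,w,0),(-w,w,0)])
z0=c[2]-.0705
F=V[4:9]+V[:1]+V[1:2]
for sig in(.8,1.2):
    G=[grads(S,sig)]
    r=min((minimize(lambda p:score([*p,y],F,[S],G,z0),q,method="Nelder-Mead",options=dict(initial_simplex=np.array(q)+[[0,0],[.001,0],[0,.001]])) for q in(c[:2],c[:2]+.002,c[:2]-.002)),key=lambda r:r.fun)
    d=r.x-c[:2];print(sig,"block-TCP",d,"in tool-block axes",np.cos(y)*d[0]+np.sin(y)*d[1],-np.sin(y)*d[0]+np.cos(y)*d[1],r.fun)
t=np.array([.569,.0539])
gap=[(0,0),(.042,0),(.042,.042),(0,.042)]
L=lines((*c[:2],y),V,z0)+lines((.569,.0539,-.128),M["H"][4:8],col=(0,255,255))+lines((.569,.0539,-.128),M["L"],.025,col=(255,255,0))
ims=[]
for l in([],L):
    crop(S,proj(S,[*t,.08])[0],24,"/tmp/a.png",l,k=8);ims.append(cv2.imread("/tmp/a.png"))
cv2.imwrite(f"pics/{tag}.png",np.hstack(ims))
E
python3 D.py D
```

```text
[0.59276118 0.07160582 0.17531114] [ 3.14100973e+00 -5.99315735e-05  1.44223298e+00] [-0.30528119 -0.15871635 -1.80336984] 36.9167
0.8 block-TCP [-0.00101346  0.00221609] in tool-block axes -0.0012892182725311287 0.0020678631016471374 -10.821355742794413
1.2 block-TCP [-0.00244091  0.00278982] in tool-block axes -0.0027784461085577075 0.002453849309763424 -8.27820255391573
```

View pics/D.png

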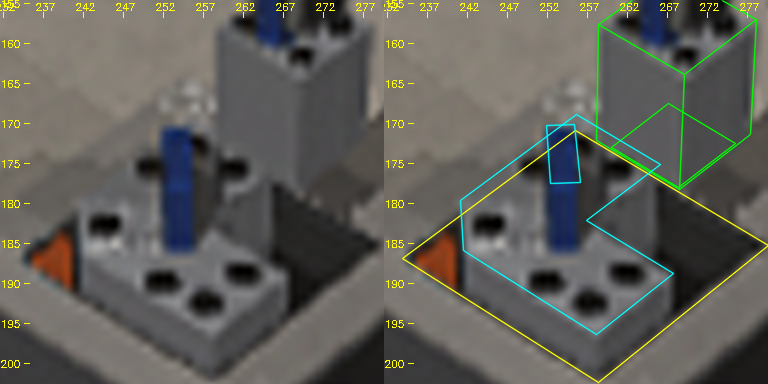

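```bash
python3 go.py - - .175 - >/dev/null; python3 go.py .5925 .0716 .144 1.4428
```

```text
row [-0.04, 0.0, 3.1] 0.0 rows>= 1
```

Emit:
send_rows(steps=[-0.04, 0, 0.8, 0, -0.04, 0, 1.6, 0, -0.04, 0, 2.4, 0, -0.04, 0, 2.9, 0, -0.04, 0, 3.1, 0, -0.04, 0, 3.1, 0, -0.04, 0, 3.1, 0])

```text
time_s: 37.5
eef_pos: [0.5926, 0.0716, 0.1439]
ee_rot: [-3.141, 0.0, 1.443]
force: [-0.4, -1.0, -1.8]
gripper_width: 0.0089
```

```bash
python3 D.py E
```

```text
[0.59272905 0.07164279 0.14416876] [ 3.14131295e+00 -2.87344610e-05  1.44287709e+00] [-0.95619342  0.57128142 -1.19019643] 37.55
0.8 block-TCP [-0.00100105  0.00126457] in tool-block axes -0.0011541955536910511 0.0011265304331209802 -9.901620241804775
1.2 block-TCP [-0.00225126  0.00228077] in tool-block axes -0.0025238232084684813 0.0019749384546635844 -7.456936285223494
```

View pics/E.png

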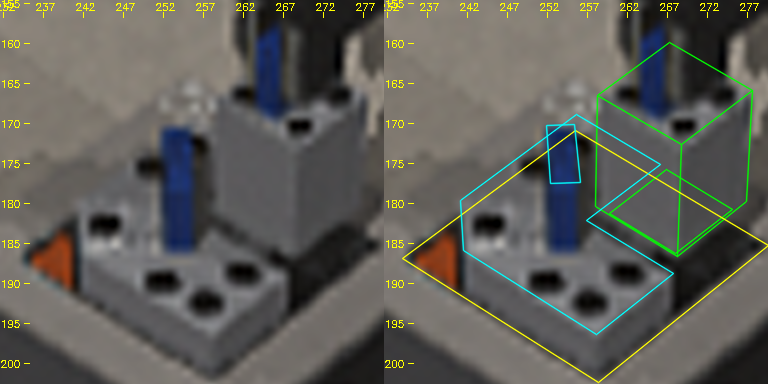

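Emit:
send_rows(steps=[0, 0, 0.3, 0, 0, 0, 0.6, 0, 0, 0, 0.9, 0, 0, 0, 1.2, 0, 0, 0, 1.5, 0, 0, 0, 1.5, 0])

```text
time_s: 38.05
eef_pos: [0.5923, 0.0716, 0.1282]
ee_rot: [-3.141, 0.0, 1.443]
force: [0.3, 0.7, -2.4]
gripper_width: 0.0089
```

Emit:
send_rows(steps=[0, 0, 0.3, 0, 0, 0, 0.6, 0, 0, 0, 0.9, 0, 0, 0, 1.2, 0, 0, 0, 1.5, 0, 0, 0, 1.5, 0])

```text
time_s: 38.55
eef_pos: [0.5923, 0.0716, 0.1132]
ee_rot: [-3.141, 0.0, 1.443]
force: [-0.2, 0.9, -1.1]
gripper_width: 0.009
```

Inside the rim, free. On towards the floor (TCP ≈ 0.0955).

Emit:
send_rows(steps=[0, 0, 0.3, 0, 0, 0, 0.6, 0, 0, 0, 0.9, 0, 0, 0, 1.2, 0, 0, 0, 1.5, 0, 0, 0, 1.6, 0, 0, 0, 1.6, 0])

```text
time_s: 39.13
eef_pos: [0.5924, 0.0716, 0.0976]
ee_rot: [-3.141, 0.0, 1.443]
force: [-0.0, 0.1, -1.5]
gripper_width: 0.0085
```

Emit:
send_rows(steps=[0, 0, 0.1, 0, 0, 0, 0.2, 0, 0, 0, 0.3, 0, 0, 0, 0.3, 0])

```text
time_s: 39.47
eef_pos: [0.5928, 0.0716, 0.096]
ee_rot: [3.14, -0.0, 1.443]
force: [-2.7, -0.1, 6.7]
gripper_width: 0.0086
```

Emit:
send_rows(steps=[0, 0, -0.1, 0, 0, 0, -0.1, 0, 0, 0, -0.1, 0, 0, 0, -0.1, 0, 0, 0, -0.1, 0], claw=0.3)

```text
time_s: 39.88
eef_pos: [0.5926, 0.0716, 0.0959]
ee_rot: [-3.142, -0.0, 1.443]
force: [-0.7, 0.3, 0.5]
gripper_width: 0.0257
```

Emit:
send_rows(steps=[0, 0, -0.5, 0, 0, 0, -2, 0, 0, 0, -5, 0, 0, 0, -9, 0, 0, 0, -12, 0, 0, 0, -14, 0, 0, 0, -14, 0, 0, 0, -14, 0])

```text
time_s: 40.55
eef_pos: [0.593, 0.0716, 0.2373]
ee_rot: [3.139, -0.0, 1.443]
force: [0.5, -0.2, -0.9]
gripper_width: 0.0257
```

```bash
python3 - <<'E'
from sqv import *
S=grab("scene","F");Tt=grab("top","F");s=read_state();print(s["eef_pos"],s["force"],s["gripper_width"],s["time_s"])
p=(.569,.0539,-.128)
E=[((a[0]+.021,a[1]+.021,a[2]+.0275),(b[0]+.021,b[1]+.021,b[2]+.0275)) for a,b in sqE() if max(a[2],b[2])>.02]
L=lines(p,E,.025)+lines(p,M["L"],.025,col=(255,255,0))
ims=[]
for l in([],L):
    crop(S,proj(S,[*p[:2],.07])[0],24,"/tmp/a.png",l,k=8);ims.append(cv2.imread("/tmp/a.png"))
cv2.imwrite("pics/F.png",np.hstack(ims))
cv2.imwrite("pics/Fscene.png",cv2.resize(S["image"][:,:,::-1],(768,576)))
E
```

```text
[0.59216199 0.07160958 0.23502445] [-0.33868652  0.81684553 -1.13173082] 0.025487057820124212 40.65
```

View pics/F.png

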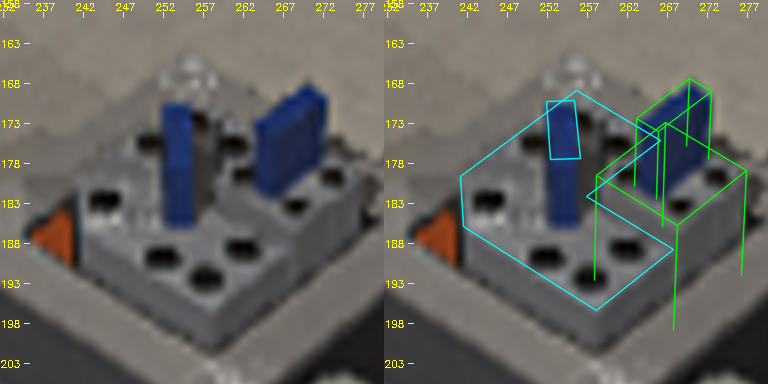

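View pics/Fscene.png

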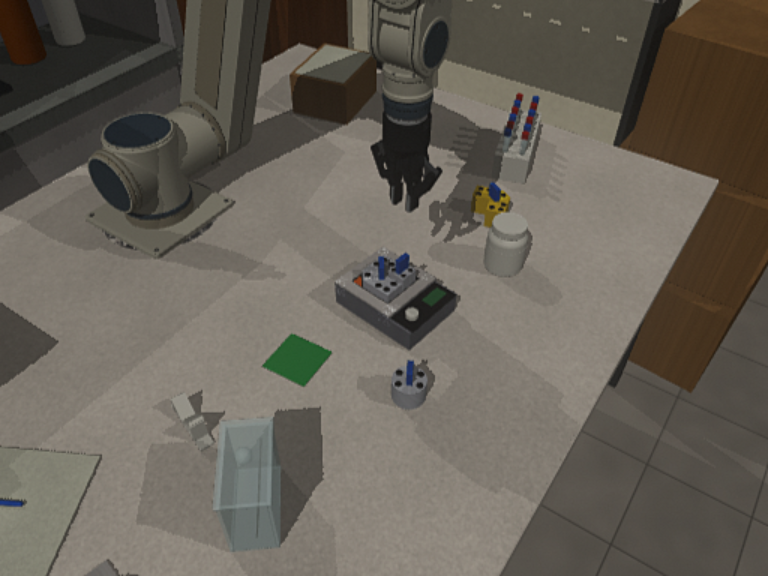

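```bash
python3 -c "
from plant import job;print(job.close_job())"
```

```text
the job is handed in; nothing more can be done
None
```

Both blocks are in the heater and the job was handed in at about 41 s of the 72 s allowed. Handing in returned no verdict.

- **L-shaped block:** I gripped it by the fin and lowered it to the well floor with its bevel in the orange corner, then let go. The scene picture afterwards matched the expected seated outline to within about 1 px.
- **Square block:** I lifted it from the cradle leaning 45 degrees and pivoted it in a light grip against the green pad. It stood there on its own after I let go. I then picked it up by the fin and lowered it into the gap until it touched the floor.
- **Last checks:** The final scene picture shows the square block at its expected seated height, fin up. The L-shaped block is still flat, and the round block, tub and tank look unmoved. The gripper is clear, with about zero force.

Things that did not go cleanly:
- **Pivot attempts:** Two tries to turn the square block upright at full grip failed. I put it back in the cradle and gripped it again at another point.
- **Last part of the tip:** The final 15 degrees or so onto its base happened between the loosened fingers, not under a firm grip.
- **Wrong-signed move:** One empty-handed move went the wrong way, to the edge of reach. The force stayed near zero.
- **Camera disagreement:** The top camera was off from the scene camera by about 6 mm, so I trusted the scene camera. Where I compared it with the arm's own readings it agreed to within about 1 to 3 mm.

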